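# Fetch the tin from behind the jars

## Robot

A 6-joint arm with a two-finger parallel gripper is mounted at the origin on a cart in front of the work surface, level with it; the furniture and walls round the work are solid. World frame = base frame: x ahead of the robot, y to its left, z up, the work surface at z = 0. Lengths are in m, angles in degrees, forces in N, time in s.
With the tool pointing down it reaches from about 0.25 to 0.725 m from the base axis. Payload 9.7 kg.
Tool frame: the origin (TCP) lies between the finger pads; the fingertips stand bot.tcp_to_tips ahead of it and the grasp point (between the pads) lies 11 mm behind it (bot.tcp_to_tips is the distance from the TCP to the fingertips, in m); z points along the fingers, y is the line along which they close (so a half turn about z gives the same grasp; the last joint's range is limited). The gripper opens to 85 mm and grips with 20 to 120 N. Pads are 22 mm wide; open, the fingers measure 114 mm over their backs; the gripper's body (76 mm by 85 mm) begins 54 mm behind the grasp point. The pads swing forward as they close: fully open they stand 13 mm farther back than shut.
Start: joints at [67.666, 4.979, 10.078, 95.1, 0, 90], TCP at [0.209, 0.509, 0.239] pointing down, gripper open.
Joint ranges: [-179.16, 179.16], [-48.56, 103.87], [-65.8, 70.77], [-126.05, 130.52], [-82.76, 87.17], [-180, 180]. Speed limits (degrees/s): [127.2, 127.2, 147.25, 180, 180, 180].

## Interface

Orientations are given as [roll, pitch, yaw] about the fixed x, y, z axes, in that order (R = Rz(yaw) Ry(pitch) Rx(roll)).
In Python, from workcell import bot gives the robot as it stands. The module is installed in compiled form; this text tells all that it offers.
- The arm moves only by the tool carry_out, never from a script. Its arguments are lists of equal length, an entry for each row: "linear": the shift along the world's x, y, z normalised to -1 to 1, where 1 is 2 cm, a list of three; "rotation": the turn, a rotation vector about the world's x, y, z normalised to -1 to 1, where 1 is 8 degrees, a list of three; "grip": the closure, from -1 (fully open) to 1 (shut). In form: {"linear": [[tx, ty, tz], ...], "rotation": [[rx, ry, rz], ...], "grip": [grip, ...]}. A call has 1 to 12 rows; each row shifts and turns the commanded pose from where the row before left it; what a row does not reach is not made up. A row lasts 1/10 s, in which the tool goes at most 50 mm and 8.59 degrees, less where a joint would pass 70% of its speed; a pose out of reach is approached as far as the arm can. A call with a number of a shift or a turn outside -1 to 1 is refused whole. A call with a gripper value outside its range is refused whole. The fingers move at their own pace and stop on an object; "grip_force" is the grip in N (left out, the last holds). Time passes only in rows, so rows that do not move let the fingers close. It gives the time, the measured TCP pose, the force, the opening and the grip force at its end, in the units of the state.
- bot.get_obs(): the state, without advancing time (a new reading comes with each control period).
- bot.camera(name): name is "side" or "top" or "wrist"; returns the picture (480x640x3 uint8, blue, green, red); there is no depth.
- bot.camera_model(name): a dict with "fx", "fy", "cx", "cy" (pixels), "camera_from_world" (4x4, takes a point from world to camera coordinates). Camera axes: x right, y up, looking along -z (the intrinsics and any distortion apply to the point x, -y, -z); pixel columns grow to the right and rows downward; lengths in m; the calibration is good to about 2 mm. A picture is of the moment at which its call begins: read the wrist's pose just before it. camera_model takes no time and is no camera call; for the wrist camera it gives the pose at the moment of the call.
- bot.job_done(): hands the job in; it is judged then, once.
The state is a dict: "time": time; "q": joint angles; "qd": joint speeds; "joint_efforts": joint torques, N m; "ee_pos": TCP position; "tcp_rot": TCP orientation; "wrist_force": force on the tool from outside, world axes, zero at the start; "torque": the same for the moment, N m; "opening": finger opening in m; "grasp_force": force on a finger pad.
Only numpy, scipy, OpenCV 4.12 (cv2) and the standard library are available. Lean on these libraries where they do the work, as an engineer would, in place of code of your own. Each camera call takes 0.05 s, during which the arm holds its last target. There are 200 camera calls.

## Task

The flat round tin at the far end of the wooden rack is wanted on the scale, but three jars stand in front of it. First set all three jars aside upright in the shallow steel tray, then, while they wait there, put the tin flat on the middle of the scale's pan, and only then put every jar back upright on the very place in the rack where it stood at the start. Do not knock anything over, and leave the roll of tape and the notched steel rest where they are.

Things in the scene. Friction and masses are not known exactly. Their poses are not given: they have to be found in the camera images.
- jar_medium: upright round screw-cap jar, 46 mm in diameter, 71 mm tall, black cap, the middle one in size; origin at the centre of its underside, z up; it may be gripped round the body or cap. Starts on one of the three nearer places of the rack; where it stands at the start is its own place.
- jar_small: upright round screw-cap jar, 42 mm in diameter, 63 mm tall, white ribbed cap, the smallest and shortest; origin at the centre of its underside, z up; it may be gripped round the body or cap. Starts on one of the three nearer places of the rack; where it stands at the start is its own place.
- jar_tall: upright round screw-cap jar, 50 mm in diameter, 80 mm tall, grey cap, the tallest and widest; origin at the centre of its underside, z up; it may be gripped round the body or cap. Starts on one of the three nearer places of the rack; where it stands at the start is its own place.
- tin: flat round lidded cardboard-grey tin, 50 mm in diameter, 24 mm tall (lid fixed), at the far end of the rack; origin at the centre of its underside, z up. A similar tin elsewhere on the table is not wanted.
- rack: fixed wooden rack, 300 x 82 mm, origin at its underside's centre, x along the lane to the closed far end. Lane 66 mm wide, floor 4 mm above the table; side walls 8 mm thick, tops 24 mm above the table; end stop from x = +141 to +150, 28 mm high; near end open. Places on the mid-line, on 40 mm dark discs, at x = -90, -32, +26 mm (jars, any order), +84 mm (tin).
- tray: fixed shallow steel tray, empty at the start, outside 226 (its x) x 94 (its y) mm, rim 10 mm high, walls 4 mm, floor about 4 mm above the table; origin at the centre of its underside. Holds three jars in a row along x, 72 mm apart. To the left or the right of the rack.
- scale_pan (a point): centre of the top of the round steel pan (104 mm across, flat, rigid) of the low white bench scale, 40 mm above the table; z up. The scale's body is 160 x 120 mm, its top 31 mm above the table, fixed. On the other side of the rack from the tray.
- tape: bystander: roll of black tape lying flat, 58 mm across, 19 mm tall, loose; origin at its underside's centre
- notched_rest: bystander: bent steel rest with a row of notches, 45 x 104 (its y) x 28 mm tall, loose; origin at its underside's centre
Not all that is in view belongs to the job. Leave any yellow look-alike of the jar_tall alone.

How it is judged (in metres and radians):
On the way, in this order (a step that is already met when the one before it is completed fails the run):
1. all three jars stand upright in the steel tray, the tin still in the rack (x of jar_medium in the frame of tray between -0.112 and 0.112 m and y of jar_medium in the frame of tray between -0.046 and 0.046 m and z of each of jar_medium, jar_small, jar_tall in the frame of tray below 0.009 m and angle between each of jar_medium, jar_small, jar_tall's own z axis and vertical below 0.08 rad and linear speed of each of jar_medium, jar_small, jar_tall below 0.03 m/s and x of jar_small in the frame of tray between -0.112 and 0.112 m and y of jar_small in the frame of tray between -0.046 and 0.046 m and x of jar_tall in the frame of tray between -0.112 and 0.112 m and y of jar_tall in the frame of tray between -0.046 and 0.046 m and distance of tin from where it was at the start of the episode below 0.04 m), for 0.2 s.
2. the tin stands released on the middle of the scale's pan while all three jars stand in the tray (horizontal distance between tin and scale_pan below 0.015 m and z of tin in the frame of scale_pan between -0.004 and 0.005 m and angle between each of tin, jar_medium, jar_small, jar_tall's own z axis and vertical below 0.08 rad and linear speed of each of tin, jar_medium, jar_small, jar_tall below 0.03 m/s and contact force between the fingers and tin below 0.1 N and x of jar_medium in the frame of tray between -0.112 and 0.112 m and y of jar_medium in the frame of tray between -0.046 and 0.046 m and z of each of jar_medium, jar_small, jar_tall in the frame of tray below 0.009 m and x of jar_small in the frame of tray between -0.112 and 0.112 m and y of jar_small in the frame of tray between -0.046 and 0.046 m and x of jar_tall in the frame of tray between -0.112 and 0.112 m and y of jar_tall in the frame of tray between -0.046 and 0.046 m), for 0.2 s.
At the end, for the whole second after the job is handed in: The tin rests flat on the scale's pan within 15 mm of its centre, and each jar stands upright and at rest within 15 mm of where that jar stood at the start (horizontal distance between tin and scale_pan below 0.015 m and z of tin in the frame of scale_pan between -0.004 and 0.005 m and angle between each of tin, jar_medium, jar_small, jar_tall's own z axis and vertical below 0.08 rad and linear speed of each of tin, jar_medium, jar_small, jar_tall below 0.03 m/s and contact force between the fingers and tin below 0.1 N and distance of each of jar_medium, jar_small, jar_tall from where it was at the start of the episode below 0.015 m); the robot touches nothing.
It fails at once if a jar or the tin is tipped over (more than 0.6 rad) (angle between any of jar_medium, jar_small, jar_tall, tin's own z axis and vertical above 0.6 rad).
It fails at once if the tape or the notched rest is moved by more than 25 mm (distance of any of tape, notched_rest from where it was at the start of the episode above 0.025 m).
It also fails if it takes over 144 s, if anything falls off the work surface, if the arm or the gripper's body presses on something with over 40 N, if the wrist force passes 120 N, or if a joint passes its speed limit or range.

## Working session

There is one attempt and no reset: what is moved stays moved. The work goes in short steps, Python scripts to look and compute and a tool call to move; the robot and the scene stay as the last step left them, time stands still between calls to the robot, and variables do not carry over. Pictures are saved under pics/ and viewed, at most 14 in all, crops included, and the job is handed in when it is done.

Besides the shell and the picture viewer there is one more tool, called after "Emit:" in YAML: its name, and indented under it one key for each argument. carry_out: Moves the arm, as the interface text tells. Its arguments: {"type":"object","properties":{"linear":{"type":"array","items":{"type":"array","items":{"type":"number"}}},"rotation":{"type":"array","items":{"type":"array","items":{"type":"number"}}},"grip":{"type":"array","items":{"type":"number"}},"grip_force":{"type":"number"}},"required":["linear","rotation","grip"]}

```bash
mkdir -p pics
python3 - <<'E'
from workcell import bot
import cv2,numpy as np
for n in("top","side"):
    cv2.imwrite(f"pics/{n}0.png",bot.camera(n)); m=bot.camera_model(n); print(n,{k:(np.round(v,4).tolist() if k=="camera_from_world" else v) for k,v in m.items()})
print(bot.get_obs(),bot.tcp_to_tips)
E
```

```text
top {'fx': 448.11876308962394, 'fy': 448.11876308962394, 'cx': 312.2364569008548, 'cy': 240.34131071493795, 'camera_from_world': [[0.0192, -0.9997, 0.0179, 0.1116], [0.9956, 0.0208, 0.0914, -0.5425], [-0.0917, 0.0161, 0.9957, -0.844], [0.0, 0.0, 0.0, 1.0]]}
side {'fx': 454.1381959188688, 'fy': 454.1381959188688, 'cx': 313.27093273104316, 'cy': 233.28521792659123, 'camera_from_world': [[0.9336, -0.358, 0.0169, -0.4621], [0.1454, 0.4215, 0.8951, -0.172], [-0.3276, -0.8332, 0.4456, -0.6358], [0.0, 0.0, 0.0, 1.0]]}
{'time': 0.1, 'q': array([ 6.76648332e+01,  5.01082685e+00,  1.00395155e+01,  9.50971170e+01,
       -7.05437117e-04,  9.00000946e+01]), 'qd': array([ 0.05057151,  0.03806844,  0.13545455,  0.10887493,  0.12809534,
       -0.08589993]), 'joint_efforts': array([-1.55935459e-04, -5.21560478e+01,  4.65655625e+01,  1.60306692e-02,
        3.55093150e-06, -6.78887773e-06]), 'ee_pos': array([0.20895128, 0.50857753, 0.23863099]), 'tcp_rot': array([-1.79931572e+02,  7.05549639e-04,  1.57664739e+02]), 'wrist_force': array([ 0.15159335, -0.51757424,  0.77028456]), 'torque': array([ 0.05349197, -0.0341347 , -0.02638809]), 'grasp_force': 0.0, 'opening': 0.08535645647644889} 0.008
```

View pics/top0.png

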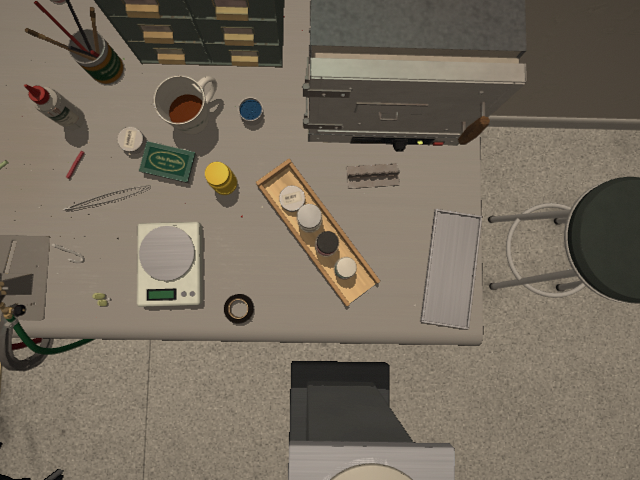

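View pics/side0.png

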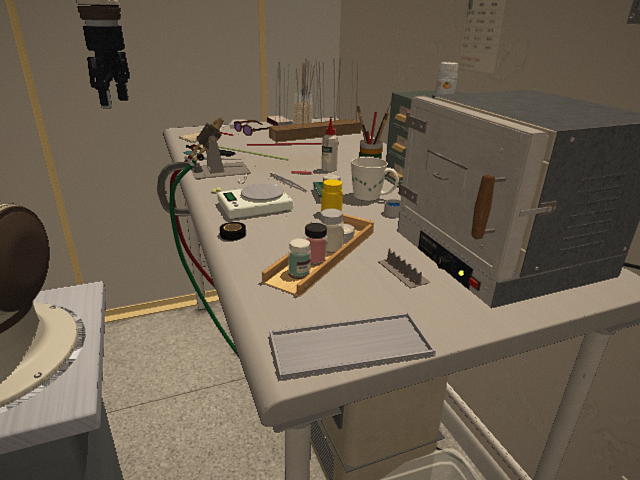

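```bash
cat > h.py <<'E'
import numpy as np,cv2
from workcell import bot
def ray(n,px,z,m=None):
    m=m or bot.camera_model(n); T=np.array(m["camera_from_world"])
    R,t=T[:3,:3],T[:3,3]
    d=R.T@np.array([(px[0]-m["cx"])/m["fx"],-(px[1]-m["cy"])/m["fy"],-1]); c=-R.T@t
    return c+d*(z-c[2])/d[2]
def proj(n,p,m=None):
    m=m or bot.camera_model(n); q=np.array(m["camera_from_world"])@np.append(p,1)
    return np.array([m["cx"]-m["fx"]*q[0]/q[2], m["cy"]+m["fy"]*q[1]/q[2]])
E
python3 - <<'E'
from h import *
im=cv2.imread("pics/top0.png")
a=cv2.resize(im[150:320,240:400],None,fx=3.5,fy=3.5,interpolation=cv2.INTER_CUBIC)
cv2.imwrite("pics/rackz.png",a)
hsv=cv2.cvtColor(im,cv2.COLOR_BGR2HSV)
# wood
m=cv2.inRange(hsv,(8,90,90),(25,255,255)); m[:155]=0;m[310:]=0;m[:,:250]=0;m[:,385:]=0
c=np.vstack([x for x in cv2.findContours(m,0,2)[0] if cv2.contourArea(x)>15]); b=cv2.boxPoints(cv2.minAreaRect(c)); print("rack px",b)
for p in b: print(ray("top",p,.024).round(4))
# pan / tray greyish edges
g=cv2.cvtColor(im,cv2.COLOR_BGR2GRAY)
s=g[215:310,130:210]; print("circles",cv2.HoughCircles(cv2.resize(s,None,fx=4,fy=4),cv2.HOUGH_GRADIENT,1,200,param1=80,param2=25,minRadius=90,maxRadius=140))
w=cv2.inRange(hsv,(15,0,170),(45,60,255)); w[:215]=0;w[310:]=0;w[:,:130]=0;w[:,210:]=0
c=max(cv2.findContours(w,0,2)[0],key=cv2.contourArea); b=cv2.boxPoints(cv2.minAreaRect(c)); print("scale",b,[ray("top",p,.031).round(3).tolist() for p in b],ray("top",b.mean(0),.031))
b2=cv2.resize(im[200:340,410:490],None,fx=4,fy=4,interpolation=cv2.INTER_CUBIC); s2=cv2.resize(im[215:315,130:210],None,fx=4,fy=4,interpolation=cv2.INTER_CUBIC)
h=max(b2.shape[0],s2.shape[0]); o=np.zeros((h,640,3),np.uint8); o[:b2.shape[0],:320]=b2;o[:s2.shape[0],320:]=s2
cv2.imwrite("pics/ts.png",o)
E
```

```text
rack px [[253.99155 182.47438]
 [288.0029  157.14677]
 [380.2321  280.99738]
 [346.22073 306.325  ]]
[0.6513 0.2385 0.024 ]
[0.7035 0.1733 0.024 ]
[ 0.4643 -0.0099  0.024 ]
[0.4148 0.055  0.024 ]
circles [[[149.5 155.5 113.3]]]
scale [[135.91568 222.75792]
 [196.9856  221.93266]
 [198.08746 303.4718 ]
 [137.01755 304.29706]] [[0.566, 0.461, 0.031], [0.57, 0.344, 0.031], [0.415, 0.336, 0.031], [0.412, 0.45, 0.031]] [0.49028817 0.39778293 0.031     ]
```

View pics/rackz.png

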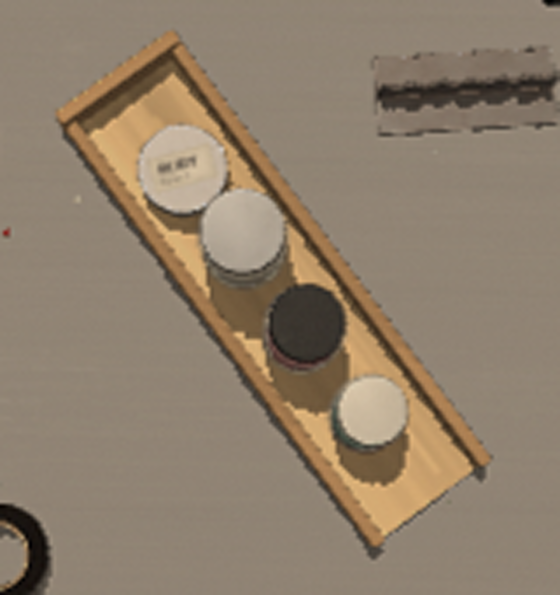

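View pics/ts.png

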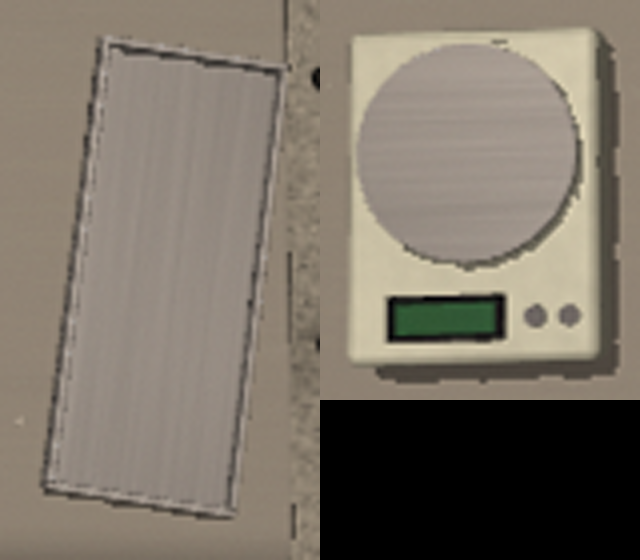

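Run:
```python
from h import *
z=lambda p,s,o:((p[0]+.5)/s-.5+o[0],(p[1]+.5)/s-.5+o[1])
P={}
for k,p,h in[("tin",(182,169),.028),("tall",(243,231),.084),("med",(307,323),.075),("small",(369,411),.067)]:
    P[k]=ray("top",z(p,3.5,(240,150)),h); print(k,P[k].round(4))
fl,fr,nr,nl=[ray("top",z(p,3.5,(240,150)),h)for p,h in[((60,115),.028),((175,35),.028),((490,462),.024),((376,548),.024)]]
ax=(fl+fr-nl-nr)[:2];L=np.linalg.norm(ax)/2;ax/=2*L;c=((fl+fr+nl+nr)/4)[:2]
print("rack",c,np.degrees(np.arctan2(ax[1],ax[0])),L,np.linalg.norm(fl-fr),np.linalg.norm(nl-nr))
for k in P: d=P[k][:2]-c;print(k,d@ax,d@[-ax[1],ax[0]])
v=P["tin"]-P["small"];print("line ang",np.degrees(np.arctan2(v[1],v[0])),np.linalg.norm(v[:2]))
t=[ray("top",z(p,4,(410,200)),.01) for p in[(104,38),(285,68),(233,517),(43,489)]]
print("tray",np.round(t,4),np.mean(t,0)); e=(t[0]+t[1]-t[2]-t[3])/2; print(np.degrees(np.arctan2(e[1],e[0])),np.linalg.norm(e))
print("pan",ray("top",z((148,154),4,(130,215)),.04),ray("top",z((148+110,154),4,(130,215)),.04))
for n,p,h in[("tape",(238,308),.019),("rest",(373,176),.02),("yellow",(220,178),.08)]:print(n,ray("top",p,h))
```

```text
tin [0.6217 0.1642 0.028 ]
tall [0.5794 0.1301 0.084 ]
med [0.5331 0.0957 0.075 ]
small [0.4883 0.0621 0.067 ]
rack [0.55652117 0.11177329] 37.286841236455466 0.29535378438009635 0.07840029237709076 0.07859374771048999
tin 0.0835624025952606 0.0022059129867630922
tall 0.02928622536521465 0.0006820431421513846
med -0.02834428520558937 0.0013891720240625915
small -0.08439603856776635 0.0018091193825884658
line ang 37.422199462004876 0.16795890986511644
tray [[ 0.6089 -0.1221  0.01  ]
 [ 0.5959 -0.2125  0.01  ]
 [ 0.3749 -0.1837  0.01  ]
 [ 0.3867 -0.091   0.01  ]] [ 0.49161458 -0.15230852  0.01      ]
-7.705772057785311 0.22359638302297427
pan [0.50876369 0.39665965 0.04      ] [0.50981443 0.34508552 0.04      ]
tape [0.40754773 0.26207657 0.019     ]
rest [0.67068133 0.0048219  0.02      ]
yellow [0.64584677 0.29412854 0.08      ]
```

Run:
```python
from h import *
for n,p,h in[("small",(300,244),.067),("med",(316,230),.075),("tall",(331,215),.084),("yellow",(332,181),.084),("pan",(263,191),.04),("tape",(232,229),.019)]:print(n,ray("side",p,h).round(4))
im=cv2.imread("pics/side0.png")
cv2.imwrite("pics/sidez.png",cv2.resize(im[170:300,200:390],None,fx=4,fy=4,interpolation=cv2.INTER_CUBIC))
```

```text
small [0.4884 0.0521 0.067 ]
med [0.53   0.0805 0.075 ]
tall [0.5748 0.1158 0.084 ]
yellow [0.6526 0.2932 0.084 ]
pan [0.5127 0.3921 0.04  ]
tape [0.4049 0.2498 0.019 ]
```

View pics/sidez.png

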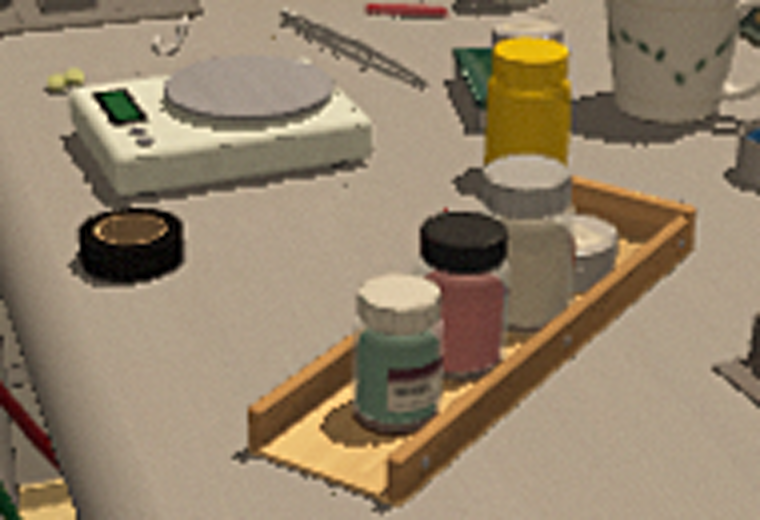

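Emit:
carry_out:
  linear:
    - [1, -1, 0]
    - [1, -1, 0]
  rotation:
    - [0, 0, 1]
    - [0, 0, 1]
  grip: [-1, -1]

```text
time: 0.3
ee_pos: [0.249, 0.4684, 0.2386]
tcp_rot: [-179.9, -0.0, 174.1]
wrist_force: [1.3, -0.6, 0.7]
opening: 0.0851
grasp_force: 0.0
```

```bash
python3 -c "
from workcell import bot
o=bot.get_obs();print(o['q'],o['tcp_rot'],o['ee_pos'])"
```

```text
[6.20056685e+01 2.33598249e+00 7.21897873e+00 9.49533084e+01
 2.94952245e-04 6.79366691e+01] [-1.79934948e+02 -2.66847736e-02  1.74068984e+02] [0.24898367 0.468385   0.23858109]
```

Emit:
carry_out:
  linear:
    - [0.56, -0.97, 0]
    - [0.56, -0.97, 0]
    - [0.56, -0.97, 0]
    - [0.56, -0.97, 0]
    - [0.56, -0.97, 0]
    - [0.56, -0.97, 0]
    - [0.56, -0.97, 0]
    - [0.56, -0.97, 0]
    - [0.56, -0.97, 0]
    - [0.56, -0.97, 0]
    - [0.56, -0.97, 0]
    - [0.56, -0.97, 0]
  rotation:
    - [0, 0, 0.6]
    - [0, 0, 0.6]
    - [0, 0, 0.6]
    - [0, 0, 0.6]
    - [0, 0, 0.6]
    - [0, 0, 0.6]
    - [0, 0, 0.6]
    - [0, 0, 0.6]
    - [0, 0, 0.6]
    - [0, 0, 0]
    - [0, 0, 0]
    - [0, 0, 0]
  grip: [-1, -1, -1, -1, -1, -1, -1, -1, -1, -1, -1, -1]

```text
time: 1.5
ee_pos: [0.3836, 0.235, 0.239]
tcp_rot: [180.0, -0.0, -143.1]
wrist_force: [0.3, -0.2, -1.0]
opening: 0.0852
grasp_force: 0.0
```

Emit:
carry_out:
  linear:
    - [0.56, -0.97, 0]
    - [0.56, -0.97, 0]
    - [0.56, -0.97, 0]
    - [0.56, -0.97, 0]
    - [0.56, -0.97, 0]
    - [0.56, -0.97, 0]
    - [0.56, -0.97, 0]
    - [0.56, -0.97, 0]
    - [0.56, -0.97, 0]
    - [0, 0, 0]
    - [0, 0, 0]
    - [0, 0, 0]
  rotation:
    - [0, 0, 0]
    - [0, 0, 0]
    - [0, 0, 0]
    - [0, 0, 0]
    - [0, 0, 0]
    - [0, 0, 0]
    - [0, 0, 0]
    - [0, 0, 0]
    - [0, 0, 0]
    - [0, 0, 0]
    - [0, 0, 0]
    - [0, 0, 0]
  grip: [-1, -1, -1, -1, -1, -1, -1, -1, -1, -1, -1, -1]

```text
time: 2.7
ee_pos: [0.4839, 0.0618, 0.2392]
tcp_rot: [180.0, -0.0, -143.1]
wrist_force: [-0.3, 0.1, -0.0]
opening: 0.0851
grasp_force: 0.0
```

Run:
```python
from h import *
o=bot.get_obs();print(o['q'],o['tcp_rot'],o['ee_pos'])
m=bot.camera_model("wrist");im=bot.camera("wrist");cv2.imwrite("pics/w1.png",im)
import pickle;pickle.dump(m,open("w1.pkl","wb"))
for k,p in[("small",(.486,.06,.067)),("med",(.533,.095,.075)),("tall",(.579,.13,.084)),("tin",(.622,.164,.028))]:print(k,proj("wrist",p,m))
```

```text
[ 7.27620775e+00 -3.51217496e+00  1.48904324e+00  9.50208585e+01
  1.02294093e-02 -2.96101486e+01] [ 1.79981402e+02 -1.20211109e-02 -1.43113643e+02] [0.48386331 0.06182996 0.23920095]
small [320.47962982 218.32625968]
med [320.35665178 282.00651934]
tall [320.8597952  342.41173323]
tin [322.64590206 356.94864354]
```

View pics/w1.png

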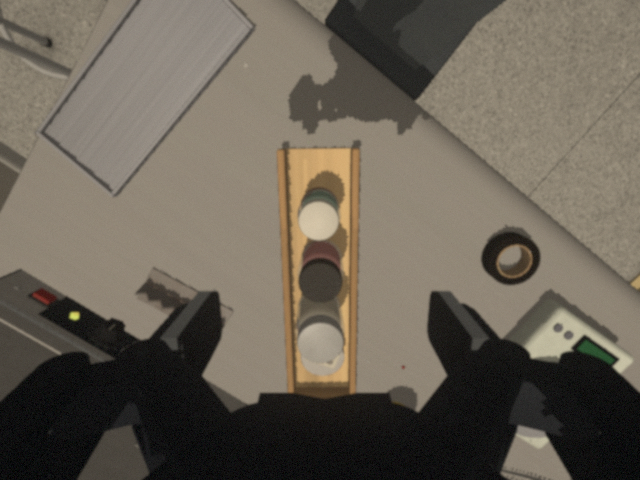

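Emit:
carry_out:
  linear:
    - [0.13, -0.02, -1]
    - [0, 0, -1]
    - [0, 0, -1]
    - [0, 0, -1]
    - [0, 0, -1]
    - [0, 0, -1]
    - [0, 0, -1]
    - [0, 0, -1]
    - [0, 0, -1]
    - [0, 0, -0.5]
    - [0, 0, -0.45]
    - [0, 0, 0]
  rotation:
    - [0, 0, 0]
    - [0, 0, 0]
    - [0, 0, 0]
    - [0, 0, 0]
    - [0, 0, 0]
    - [0, 0, 0]
    - [0, 0, 0]
    - [0, 0, 0]
    - [0, 0, 0]
    - [0, 0, 0]
    - [0, 0, 0]
    - [0, 0, 0]
  grip: [-1, -1, -1, -1, -1, -1, -1, -1, -1, -1, -1, -1]
  grip_force: 40

```text
time: 3.95
ee_pos: [0.4863, 0.0612, 0.0396]
tcp_rot: [180.0, -0.1, -143.1]
wrist_force: [-0.3, 0.7, 0.7]
opening: 0.0855
grasp_force: 0.0
```

Emit:
carry_out:
  linear:
    - [0, 0, 0]
    - [0, 0, 0]
    - [0, 0, 0]
    - [0, 0, 0]
    - [0, 0, 0]
    - [0, 0, 0]
    - [0, 0, 0]
    - [0, 0, 0]
  rotation:
    - [0, 0, 0]
    - [0, 0, 0]
    - [0, 0, 0]
    - [0, 0, 0]
    - [0, 0, 0]
    - [0, 0, 0]
    - [0, 0, 0]
    - [0, 0, 0]
  grip: [-0.2, 0, 0.2, 0.4, 0.6, 0.8, 1, 1]

```text
time: 4.75
ee_pos: [0.4874, 0.0609, 0.0413]
tcp_rot: [-179.9, 0.1, -143.1]
wrist_force: [-0.9, -1.4, 6.5]
opening: 0.038
grasp_force: 40.3
```

Run:
```python
from h import *
import pickle;m=pickle.load(open("w1.pkl","rb"))
for p in[(116,193),(42,131),(254,26)]:print(ray("wrist",p,.01,m).round(4))
print(proj("wrist",(.5088,.3967,.04),m),bot.get_obs()['ee_pos'])
```

```text
[ 0.6036 -0.1208  0.01  ]
[ 0.5922 -0.2094  0.01  ]
[ 0.3871 -0.0915  0.01  ]
[543.74701861 400.33779402] [0.48738668 0.06089108 0.0412723 ]
```

Emit:
carry_out:
  linear:
    - [0, 0, 0.5]
    - [0, 0, 1]
    - [0, 0, 1]
    - [0, 0, 1]
    - [0, 0, 0.5]
    - [0, 0, 0]
  rotation:
    - [0, 0, 0]
    - [0, 0, 0]
    - [0, 0, 0]
    - [0, 0, 0]
    - [0, 0, 0]
    - [0, 0, 0]
  grip: [1, 1, 1, 1, 1, 1]

```text
time: 5.35
ee_pos: [0.4875, 0.061, 0.1218]
tcp_rot: [-179.9, 0.1, -143.1]
wrist_force: [-0.1, 0.6, -1.1]
opening: 0.0381
grasp_force: 40.6
```

Run:
```python
from h import *
print(bot.get_obs()['ee_pos'],bot.get_obs()['opening'])
a=bot.camera("side")[120:320,180:400];b=bot.camera("wrist")
a=cv2.resize(a,(440,400));b=cv2.resize(b[120:,160:480],(356,400));cv2.imwrite("pics/l1.png",np.hstack([a,b]))
```

```text
[0.4875083  0.06102239 0.12178992] 0.038071987914387186
```

View pics/l1.png

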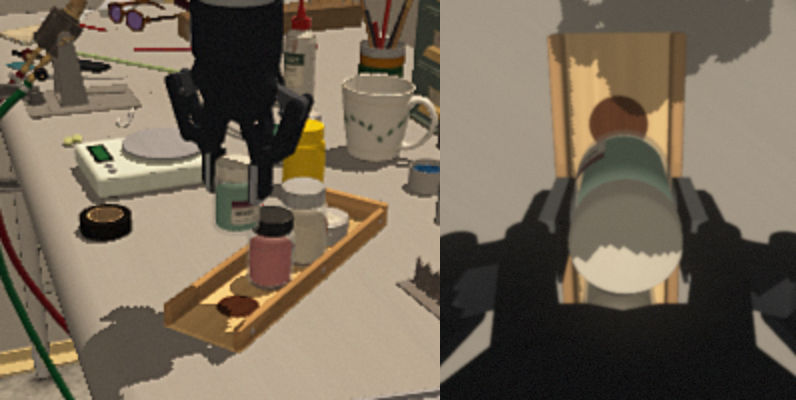

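Emit:
carry_out:
  linear:
    - [-0.31, -0.92, 0]
    - [-0.31, -0.92, 0]
    - [-0.31, -0.92, 0]
    - [-0.31, -0.92, 0]
    - [-0.31, -0.92, 0]
    - [-0.31, -0.92, 0]
    - [-0.31, -0.92, 0]
    - [-0.31, -0.92, 0]
    - [-0.31, -0.92, 0]
    - [-0.31, -0.92, 0]
    - [-0.32, -0.95, 0]
    - [0, 0, 0]
  rotation:
    - [0, 0, -0.56]
    - [0, 0, -0.56]
    - [0, 0, -0.56]
    - [0, 0, -0.56]
    - [0, 0, -0.56]
    - [0, 0, -0.56]
    - [0, 0, -0.56]
    - [0, 0, -0.56]
    - [0, 0, -0.56]
    - [0, 0, -0.54]
    - [0, 0, 0]
    - [0, 0, 0]
  grip: [1, 1, 1, 1, 1, 1, 1, 1, 1, 1, 1, 1]

```text
time: 6.65
ee_pos: [0.4173, -0.1433, 0.119]
tcp_rot: [-180.0, -0.1, 172.1]
wrist_force: [-0.4, 0.2, -1.4]
opening: 0.0378
grasp_force: 40.6
```

Emit:
carry_out:
  linear:
    - [0, 0, 0]
    - [0, 0, -0.8]
    - [0, 0, -1]
    - [0, 0, -0.9]
    - [0, 0, -0.6]
    - [0, 0, -0.3]
    - [0, 0, -0.2]
    - [0, 0, -0.1]
    - [0, 0, 0]
    - [0, 0, 0]
  rotation:
    - [0, 0, 0]
    - [0, 0, 0]
    - [0, 0, 0]
    - [0, 0, 0]
    - [0, 0, 0]
    - [0, 0, 0]
    - [0, 0, 0]
    - [0, 0, 0]
    - [0, 0, 0]
    - [0, 0, 0]
  grip: [1, 1, 1, 1, 1, 1, 1, 1, 1, 1]

```text
time: 7.65
ee_pos: [0.4187, -0.1422, 0.0428]
tcp_rot: [-180.0, 0.0, 172.2]
wrist_force: [0.5, -0.1, -1.2]
opening: 0.0378
grasp_force: 40.6
```

Emit:
carry_out:
  linear:
    - [0, 0, -0.05]
    - [0, 0, -0.05]
    - [0, 0, 0]
    - [0, 0, 0]
    - [0, 0, 0]
    - [0, 0, 0]
    - [0, 0, 0]
  rotation:
    - [0, 0, 0]
    - [0, 0, 0]
    - [0, 0, 0]
    - [0, 0, 0]
    - [0, 0, 0]
    - [0, 0, 0]
    - [0, 0, 0]
  grip: [1, 1, 1, 0, -0.4, -0.8, -1]

```text
time: 8.35
ee_pos: [0.4183, -0.1421, 0.0402]
tcp_rot: [180.0, -0.0, 172.2]
wrist_force: [0.2, 0.3, 0.5]
opening: 0.0833
grasp_force: 0.0
```

Emit:
carry_out:
  linear:
    - [0, 0, 0]
    - [0, 0, 0]
    - [0, 0, 0]
    - [0, 0, 0.5]
    - [0, 0, 1]
    - [0, 0, 1]
    - [0, 0, 1]
    - [0, 0, 1]
    - [0, 0, 1]
    - [0, 0, 0.5]
  rotation:
    - [0, 0, 0]
    - [0, 0, 0]
    - [0, 0, 0]
    - [0, 0, 0]
    - [0, 0, 0]
    - [0, 0, 0]
    - [0, 0, 0]
    - [0, 0, 0]
    - [0, 0, 0]
    - [0, 0, 0]
  grip: [-1, -1, -1, -1, -1, -1, -1, -1, -1, -1]

```text
time: 9.35
ee_pos: [0.419, -0.1422, 0.1627]
tcp_rot: [-180.0, 0.1, 172.2]
wrist_force: [0.7, -0.5, -0.3]
opening: 0.0853
grasp_force: 0.0
```

Run:
```python
from h import *
print(bot.get_obs()['ee_pos'],bot.get_obs()['opening'])
a=bot.camera("side")[200:400,180:460];b=bot.camera("wrist")
a=cv2.resize(a,(420,300));b=cv2.resize(b,(380,300));cv2.imwrite("pics/l2.png",np.hstack([a,b]))
```

```text
[ 0.41896095 -0.14223686  0.16269302] 0.08526660248777526
```

View pics/l2.png

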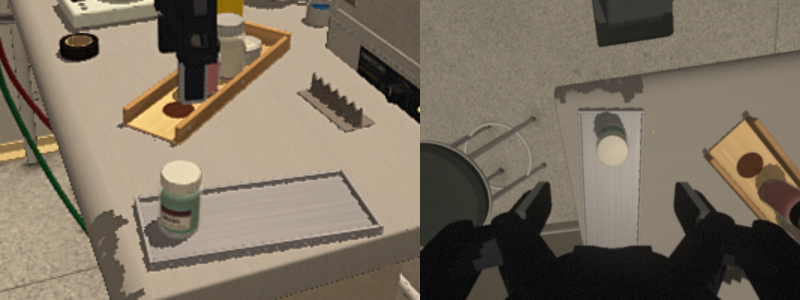

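Emit:
carry_out:
  linear:
    - [0.47, 0.99, 0]
    - [0.47, 0.99, 0]
    - [0.47, 0.99, 0]
    - [0.47, 0.99, 0]
    - [0.47, 0.99, 0]
    - [0.47, 0.99, 0]
    - [0.47, 0.99, 0]
    - [0.47, 0.99, 0]
    - [0.47, 0.99, 0]
    - [0.47, 0.99, 0]
    - [0.47, 0.99, 0]
    - [0.5, 0.96, 0]
  rotation:
    - [0, 0, 0.56]
    - [0, 0, 0.56]
    - [0, 0, 0.56]
    - [0, 0, 0.56]
    - [0, 0, 0.56]
    - [0, 0, 0.56]
    - [0, 0, 0.56]
    - [0, 0, 0.56]
    - [0, 0, 0.56]
    - [0, 0, 0.56]
    - [0, 0, 0]
    - [0, 0, 0]
  grip: [-1, -1, -1, -1, -1, -1, -1, -1, -1, -1, -1, -1]

```text
time: 10.65
ee_pos: [0.5317, 0.0958, 0.1591]
tcp_rot: [180.0, -0.1, -143.0]
wrist_force: [0.8, -0.0, 0.4]
opening: 0.0859
grasp_force: 0.0
```

Emit:
carry_out:
  linear:
    - [0, 0, 0]
    - [0, 0, 0]
    - [0, 0, -0.5]
    - [0, 0, -1]
    - [0, 0, -1]
    - [0, 0, -1]
    - [0, 0, -1]
    - [0, 0, -0.8]
    - [0, 0, -0.4]
    - [0, 0, -0.2]
    - [0, 0, 0]
  rotation:
    - [0, 0, 0]
    - [0, 0, 0]
    - [0, 0, 0]
    - [0, 0, 0]
    - [0, 0, 0]
    - [0, 0, 0]
    - [0, 0, 0]
    - [0, 0, 0]
    - [0, 0, 0]
    - [0, 0, 0]
    - [0, 0, 0]
  grip: [-1, -1, -1, -1, -1, -1, -1, -1, -1, -1, -1]

```text
time: 11.75
ee_pos: [0.5316, 0.0946, 0.0421]
tcp_rot: [180.0, -0.0, -143.0]
wrist_force: [0.1, -0.2, 1.0]
opening: 0.0856
grasp_force: 0.0
```

Emit:
carry_out:
  linear:
    - [0, 0, 0]
    - [0, 0, 0]
    - [0, 0, 0]
    - [0, 0, 0]
    - [0, 0, 0]
    - [0, 0, 0]
    - [0, 0, 0]
    - [0, 0, 0]
  rotation:
    - [0, 0, 0]
    - [0, 0, 0]
    - [0, 0, 0]
    - [0, 0, 0]
    - [0, 0, 0]
    - [0, 0, 0]
    - [0, 0, 0]
    - [0, 0, 0]
  grip: [-0.2, 0, 0.2, 0.4, 0.6, 0.8, 1, 1]

```text
time: 12.55
ee_pos: [0.5323, 0.095, 0.0433]
tcp_rot: [-180.0, 0.1, -143.0]
wrist_force: [-1.5, -1.6, 6.0]
opening: 0.0442
grasp_force: 41.1
```

Emit:
carry_out:
  linear:
    - [0, 0, 0.5]
    - [0, 0, 1]
    - [0, 0, 1]
    - [0, 0, 1]
    - [0, 0, 0.5]
    - [0, 0, 0]
  rotation:
    - [0, 0, 0]
    - [0, 0, 0]
    - [0, 0, 0]
    - [0, 0, 0]
    - [0, 0, 0]
    - [0, 0, 0]
  grip: [1, 1, 1, 1, 1, 1]

```text
time: 13.15
ee_pos: [0.5325, 0.0951, 0.1239]
tcp_rot: [-179.9, 0.1, -143.0]
wrist_force: [-0.4, 0.1, -1.6]
opening: 0.0443
grasp_force: 41.1
```

Emit:
carry_out:
  linear:
    - [-0.16, -0.95, 0]
    - [-0.16, -0.95, 0]
    - [-0.16, -0.95, 0]
    - [-0.16, -0.95, 0]
    - [-0.16, -0.95, 0]
    - [-0.16, -0.95, 0]
    - [-0.16, -0.95, 0]
    - [-0.16, -0.95, 0]
    - [-0.16, -0.95, 0]
    - [-0.16, -0.95, 0]
    - [-0.16, -0.95, 0]
    - [-0.2, -0.95, 0]
  rotation:
    - [0, 0, -0.56]
    - [0, 0, -0.56]
    - [0, 0, -0.56]
    - [0, 0, -0.56]
    - [0, 0, -0.56]
    - [0, 0, -0.56]
    - [0, 0, -0.56]
    - [0, 0, -0.56]
    - [0, 0, -0.56]
    - [0, 0, -0.56]
    - [0, 0, 0]
    - [0, 0, 0]
  grip: [1, 1, 1, 1, 1, 1, 1, 1, 1, 1, 1, 1]

```text
time: 14.35
ee_pos: [0.492, -0.1337, 0.121]
tcp_rot: [180.0, -0.1, 172.2]
wrist_force: [0.5, -0.3, -0.7]
opening: 0.0438
grasp_force: 41.1
```

Emit:
carry_out:
  linear:
    - [-0.16, -0.95, 0]
    - [0, 0, 0]
    - [0, 0, -0.8]
    - [0, 0, -1]
    - [0, 0, -0.9]
    - [0, 0, -0.6]
    - [0, 0, -0.3]
    - [0, 0, -0.2]
    - [0, 0, -0.1]
    - [0, 0, -0.1]
    - [0, 0, 0]
    - [0, 0, 0]
  rotation:
    - [0, 0, 0]
    - [0, 0, 0]
    - [0, 0, 0]
    - [0, 0, 0]
    - [0, 0, 0]
    - [0, 0, 0]
    - [0, 0, 0]
    - [0, 0, 0]
    - [0, 0, 0]
    - [0, 0, 0]
    - [0, 0, 0]
    - [0, 0, 0]
  grip: [1, 1, 1, 1, 1, 1, 1, 1, 1, 1, 1, 1]

```text
time: 15.55
ee_pos: [0.49, -0.1522, 0.0432]
tcp_rot: [-180.0, 0.1, 172.2]
wrist_force: [-0.7, -0.3, 4.3]
opening: 0.0443
grasp_force: 41.7
```

Emit:
carry_out:
  linear:
    - [0, 0, 0]
    - [0, 0, 0]
    - [0, 0, 0]
    - [0, 0, 0]
    - [0, 0, 0]
    - [0, 0, 0]
    - [0, 0, 0.5]
    - [0, 0, 1]
    - [0, 0, 1]
    - [0, 0, 1]
    - [0, 0, 1]
    - [0, 0, 1]
  rotation:
    - [0, 0, 0]
    - [0, 0, 0]
    - [0, 0, 0]
    - [0, 0, 0]
    - [0, 0, 0]
    - [0, 0, 0]
    - [0, 0, 0]
    - [0, 0, 0]
    - [0, 0, 0]
    - [0, 0, 0]
    - [0, 0, 0]
    - [0, 0, 0]
  grip: [0.2, -0.2, -0.6, -1, -1, -1, -1, -1, -1, -1, -1, -1]

```text
time: 16.75
ee_pos: [0.4894, -0.1521, 0.154]
tcp_rot: [-180.0, 0.0, 172.2]
wrist_force: [-0.2, -0.2, 0.1]
opening: 0.0854
grasp_force: 0.0
```

Emit:
carry_out:
  linear:
    - [0.3, 0.94, 0.5]
    - [0.3, 0.94, 0]
    - [0.3, 0.94, 0]
    - [0.3, 0.94, 0]
    - [0.3, 0.94, 0]
    - [0.3, 0.94, 0]
    - [0.3, 0.94, 0]
    - [0.3, 0.94, 0]
    - [0.3, 0.94, 0]
    - [0.3, 0.94, 0]
    - [0.3, 0.94, 0]
    - [0.3, 0.94, 0]
  rotation:
    - [0, 0, 0.56]
    - [0, 0, 0.56]
    - [0, 0, 0.56]
    - [0, 0, 0.56]
    - [0, 0, 0.56]
    - [0, 0, 0.56]
    - [0, 0, 0.56]
    - [0, 0, 0.56]
    - [0, 0, 0.56]
    - [0, 0, 0.56]
    - [0, 0, 0]
    - [0, 0, 0]
  grip: [-1, -1, -1, -1, -1, -1, -1, -1, -1, -1, -1, -1]

```text
time: 17.95
ee_pos: [0.5616, 0.0744, 0.1631]
tcp_rot: [-180.0, 0.0, -143.0]
wrist_force: [0.5, -0.3, 0.8]
opening: 0.0849
grasp_force: 0.0
```

Emit:
carry_out:
  linear:
    - [0.28, 0.94, 0]
    - [0.28, 0.94, 0]
    - [0.28, 0.94, 0]
    - [0, 0, 0]
    - [0, 0, 0]
  rotation:
    - [0, 0, 0]
    - [0, 0, 0]
    - [0, 0, 0]
    - [0, 0, 0]
    - [0, 0, 0]
  grip: [-1, -1, -1, -1, -1]

```text
time: 18.45
ee_pos: [0.5782, 0.1302, 0.1624]
tcp_rot: [-180.0, -0.0, -142.9]
wrist_force: [-1.0, -0.6, -0.0]
opening: 0.0849
grasp_force: 0.0
```

Run:
```python
from h import *
print(bot.get_obs()['ee_pos'],bot.get_obs()['opening'])
m=bot.camera_model("wrist");b=bot.camera("wrist");a=bot.camera("top")[140:340,280:490]
print(proj("wrist",(.579,.13,.084),m),proj("wrist",(.622,.164,.028),m))
a=cv2.resize(a,(420,400));b=cv2.resize(b[160:,160:480],(380,380));b=cv2.copyMakeBorder(b,0,20,0,0,0)
cv2.imwrite("pics/l3.png",np.hstack([a,b]))
```

```text
[0.57817075 0.13021126 0.16241347] 0.08494998415917261
[322.30804293 250.37638463] [324.21192597 291.80305337]
```

View pics/l3.png

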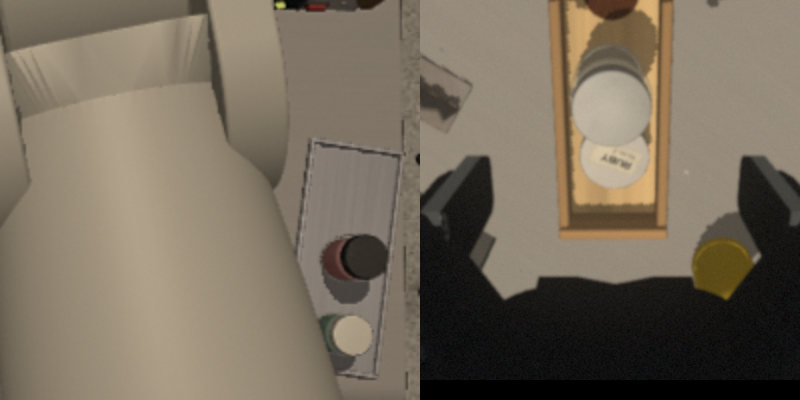

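Emit:
carry_out:
  linear:
    - [0.04, 0, -0.5]
    - [0, 0, -1]
    - [0, 0, -1]
    - [0, 0, -1]
    - [0, 0, -1]
    - [0, 0, -0.8]
    - [0, 0, -0.4]
    - [0, 0, -0.3]
    - [0, 0, 0]
  rotation:
    - [0, 0, 0]
    - [0, 0, 0]
    - [0, 0, 0]
    - [0, 0, 0]
    - [0, 0, 0]
    - [0, 0, 0]
    - [0, 0, 0]
    - [0, 0, 0]
    - [0, 0, 0]
  grip: [-1, -1, -1, -1, -1, -1, -1, -1, -1]

```text
time: 19.45
ee_pos: [0.5788, 0.1297, 0.0418]
tcp_rot: [180.0, -0.0, -143.0]
wrist_force: [-0.5, -0.4, -0.1]
opening: 0.0851
grasp_force: 0.0
```

Emit:
carry_out:
  linear:
    - [0, 0, 0]
    - [0, 0, 0]
    - [0, 0, 0]
    - [0, 0, 0]
    - [0, 0, 0]
    - [0, 0, 0]
    - [0, 0, 0]
    - [0, 0, 0]
  rotation:
    - [0, 0, 0]
    - [0, 0, 0]
    - [0, 0, 0]
    - [0, 0, 0]
    - [0, 0, 0]
    - [0, 0, 0]
    - [0, 0, 0]
    - [0, 0, 0]
  grip: [-0.2, 0, 0.2, 0.4, 0.6, 0.8, 1, 1]

```text
time: 20.25
ee_pos: [0.5797, 0.13, 0.0434]
tcp_rot: [-179.9, 0.1, -143.0]
wrist_force: [-0.1, -0.7, 5.8]
opening: 0.0477
grasp_force: 41.9
```

Emit:
carry_out:
  linear:
    - [0, 0, 0.5]
    - [0, 0, 1]
    - [0, 0, 1]
    - [0, 0, 1]
    - [0, 0, 0.5]
    - [0, 0, 0]
  rotation:
    - [0, 0, 0]
    - [0, 0, 0]
    - [0, 0, 0]
    - [0, 0, 0]
    - [0, 0, 0]
    - [0, 0, 0]
  grip: [1, 1, 1, 1, 1, 1]

```text
time: 20.85
ee_pos: [0.5796, 0.1301, 0.1239]
tcp_rot: [-180.0, 0.1, -143.0]
wrist_force: [-0.3, 0.8, -1.9]
opening: 0.0476
grasp_force: 41.4
```

Emit:
carry_out:
  linear:
    - [-0.06, -0.97, 0]
    - [-0.06, -0.97, 0]
    - [-0.06, -0.97, 0]
    - [-0.06, -0.97, 0]
    - [-0.06, -0.97, 0]
    - [-0.06, -0.97, 0]
    - [-0.06, -0.97, 0]
    - [-0.06, -0.97, 0]
    - [-0.06, -0.97, 0]
    - [-0.06, -0.97, 0]
    - [-0.06, -0.97, 0]
    - [-0.06, -0.97, 0]
  rotation:
    - [0, 0, -0.56]
    - [0, 0, -0.56]
    - [0, 0, -0.56]
    - [0, 0, -0.56]
    - [0, 0, -0.56]
    - [0, 0, -0.56]
    - [0, 0, -0.56]
    - [0, 0, -0.56]
    - [0, 0, -0.56]
    - [0, 0, -0.56]
    - [0, 0, 0]
    - [0, 0, 0]
  grip: [1, 1, 1, 1, 1, 1, 1, 1, 1, 1, 1, 1]

```text
time: 22.05
ee_pos: [0.5639, -0.1035, 0.1209]
tcp_rot: [180.0, -0.1, 172.2]
wrist_force: [0.8, -0.1, -1.2]
opening: 0.0475
grasp_force: 41.4
```

Emit:
carry_out:
  linear:
    - [-0.06, -0.97, 0]
    - [-0.06, -0.97, 0]
    - [-0.06, -0.97, 0]
    - [0, 0, -0.8]
    - [0, 0, -1]
    - [0, 0, -0.9]
    - [0, 0, -0.6]
    - [0, 0, -0.3]
    - [0, 0, -0.2]
    - [0, 0, -0.1]
    - [0, 0, -0.1]
    - [0, 0, 0]
  rotation:
    - [0, 0, 0]
    - [0, 0, 0]
    - [0, 0, 0]
    - [0, 0, 0]
    - [0, 0, 0]
    - [0, 0, 0]
    - [0, 0, 0]
    - [0, 0, 0]
    - [0, 0, 0]
    - [0, 0, 0]
    - [0, 0, 0]
    - [0, 0, 0]
  grip: [1, 1, 1, 1, 1, 1, 1, 1, 1, 1, 1, 1]

```text
time: 23.25
ee_pos: [0.5616, -0.1611, 0.0434]
tcp_rot: [-180.0, 0.1, 172.2]
wrist_force: [-0.4, 1.3, 2.1]
opening: 0.0481
grasp_force: 41.8
```

Emit:
carry_out:
  linear:
    - [0, 0, 0]
    - [0, 0, 0]
    - [0, 0, 0]
    - [0, 0, 0]
    - [0, 0, 0]
    - [0, 0, 0]
    - [0, 0, 0.5]
    - [0, 0, 1]
    - [0, 0, 1]
    - [0, 0, 1]
    - [0, 0, 1]
    - [0, 0, 1]
  rotation:
    - [0, 0, 0]
    - [0, 0, 0]
    - [0, 0, 0]
    - [0, 0, 0]
    - [0, 0, 0]
    - [0, 0, 0]
    - [0, 0, 0]
    - [0, 0, 0]
    - [0, 0, 0]
    - [0, 0, 0]
    - [0, 0, 0]
    - [0, 0, 0]
  grip: [0.2, -0.2, -0.6, -1, -1, -1, -1, -1, -1, -1, -1, -1]

```text
time: 24.45
ee_pos: [0.561, -0.1611, 0.154]
tcp_rot: [-180.0, 0.0, 172.2]
wrist_force: [0.6, -0.0, -0.6]
opening: 0.0855
grasp_force: 0.0
```

Emit:
carry_out:
  linear:
    - [0.17, 0.95, 0.5]
    - [0.17, 0.95, 0]
    - [0.17, 0.95, 0]
    - [0.17, 0.95, 0]
    - [0.17, 0.95, 0]
    - [0.17, 0.95, 0]
    - [0.17, 0.95, 0]
    - [0.17, 0.95, 0]
    - [0.17, 0.95, 0]
    - [0.17, 0.95, 0]
    - [0.17, 0.95, 0]
    - [0.17, 0.95, 0]
  rotation:
    - [0, 0, -0.56]
    - [0, 0, -0.56]
    - [0, 0, -0.56]
    - [0, 0, -0.56]
    - [0, 0, -0.56]
    - [0, 0, -0.56]
    - [0, 0, -0.56]
    - [0, 0, -0.56]
    - [0, 0, -0.56]
    - [0, 0, -0.56]
    - [0, 0, 0]
    - [0, 0, 0]
  grip: [-1, -1, -1, -1, -0.5, -0.5, -0.5, -0.5, -0.5, -0.5, -0.5, -0.5]

```text
time: 25.65
ee_pos: [0.6019, 0.0678, 0.1632]
tcp_rot: [180.0, 0.0, 127.4]
wrist_force: [-0.9, 0.0, 0.3]
opening: 0.0642
grasp_force: 0.0
```

Emit:
carry_out:
  linear:
    - [0.17, 0.95, 0]
    - [0.17, 0.95, 0]
    - [0.17, 0.95, 0]
    - [0.17, 0.95, 0]
    - [0.17, 0.95, 0]
    - [0, 0, 0]
    - [0, 0, 0]
  rotation:
    - [0, 0, 0]
    - [0, 0, 0]
    - [0, 0, 0]
    - [0, 0, 0]
    - [0, 0, 0]
    - [0, 0, 0]
    - [0, 0, 0]
  grip: [-0.5, -0.5, -0.5, -0.5, -0.5, -0.5, -0.5]

```text
time: 26.35
ee_pos: [0.6188, 0.1625, 0.1621]
tcp_rot: [-180.0, 0.0, 127.5]
wrist_force: [-0.6, -0.3, -0.5]
opening: 0.064
grasp_force: 0.0
```

Run:
```python
from h import *
print(bot.get_obs()['ee_pos'],bot.get_obs()['opening'])
m=bot.camera_model("wrist");b=bot.camera("wrist");a=bot.camera("side")[220:400,200:460]
print(proj("wrist",(.6215,.1635,.028),m))
a=cv2.resize(a,(400,277));a=cv2.copyMakeBorder(a,0,123,0,0,0);b=cv2.resize(b[160:,160:480],(400,400))
cv2.imwrite("pics/l4.png",np.hstack([a,b]))
```

```text
[0.61879212 0.16253623 0.16205917] 0.06404782058703141
[328.06847754 229.57365085]
```

View pics/l4.png

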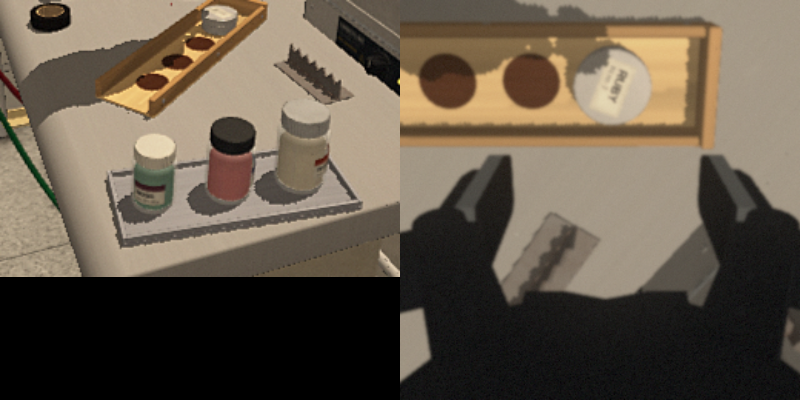

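Emit:
carry_out:
  linear:
    - [0.21, 0.1, -0.5]
    - [0, 0, -1]
    - [0, 0, -1]
    - [0, 0, -1]
    - [0, 0, -1]
    - [0, 0, -1]
    - [0, 0, -0.8]
    - [0, 0, -0.4]
    - [0, 0, -0.3]
    - [0, 0, -0.2]
    - [0, 0, -0.15]
    - [0, 0, 0]
  rotation:
    - [0, 0, 0]
    - [0, 0, 0]
    - [0, 0, 0]
    - [0, 0, 0]
    - [0, 0, 0]
    - [0, 0, 0]
    - [0, 0, 0]
    - [0, 0, 0]
    - [0, 0, 0]
    - [0, 0, 0]
    - [0, 0, 0]
    - [0, 0, 0]
  grip: [-0.5, -0.5, -0.5, -0.5, -0.5, -0.5, -0.5, -0.5, -0.5, -0.5, -0.5, -0.5]

```text
time: 27.65
ee_pos: [0.6231, 0.164, 0.0154]
tcp_rot: [180.0, 0.0, 127.4]
wrist_force: [-0.2, -0.7, 0.2]
opening: 0.0642
grasp_force: 0.0
```

Emit:
carry_out:
  linear:
    - [0, 0, 0]
    - [0, 0, 0]
    - [0, 0, 0]
    - [0, 0, 0]
    - [0, 0, 0]
    - [0, 0, 0]
    - [0, 0, 0]
    - [0, 0, 0]
  rotation:
    - [0, 0, 0]
    - [0, 0, 0]
    - [0, 0, 0]
    - [0, 0, 0]
    - [0, 0, 0]
    - [0, 0, 0]
    - [0, 0, 0]
    - [0, 0, 0]
  grip: [-0.4, -0.3, -0.2, 0, 0.2, 0.6, 1, 1]

```text
time: 28.45
ee_pos: [0.6233, 0.164, 0.016]
tcp_rot: [180.0, 0.0, 127.4]
wrist_force: [-1.4, -1.9, 5.0]
opening: 0.0459
grasp_force: 41.5
```

Emit:
carry_out:
  linear:
    - [0, 0, 0.5]
    - [0, 0, 1]
    - [0, 0, 1]
    - [0, 0, 1]
    - [0, 0, 0.5]
    - [0, 0, 0]
  rotation:
    - [0, 0, 0]
    - [0, 0, 0]
    - [0, 0, 0]
    - [0, 0, 0]
    - [0, 0, 0]
    - [0, 0, 0]
  grip: [1, 1, 1, 1, 1, 1]

```text
time: 29.05
ee_pos: [0.6238, 0.1641, 0.097]
tcp_rot: [179.9, 0.1, 127.4]
wrist_force: [-0.4, 0.2, -1.1]
opening: 0.0461
grasp_force: 41.2
```

Run:
```python
from h import *
print(bot.get_obs()['ee_pos'],bot.get_obs()['opening'],bot.get_obs()['q'].round(1))
b=bot.camera("wrist");a=bot.camera("side")[120:320,180:400]
a=cv2.resize(a,(440,400));b=cv2.resize(b[160:,160:480],(350,350));b=cv2.copyMakeBorder(b,0,50,0,0,0)
cv2.imwrite("pics/l5.png",np.hstack([a,b]))
```

```text
[0.62377546 0.16414638 0.09702038] 0.046106175020877486 [14.7 17.4  8.7 81.2  0.  67.3]
```

View pics/l5.png

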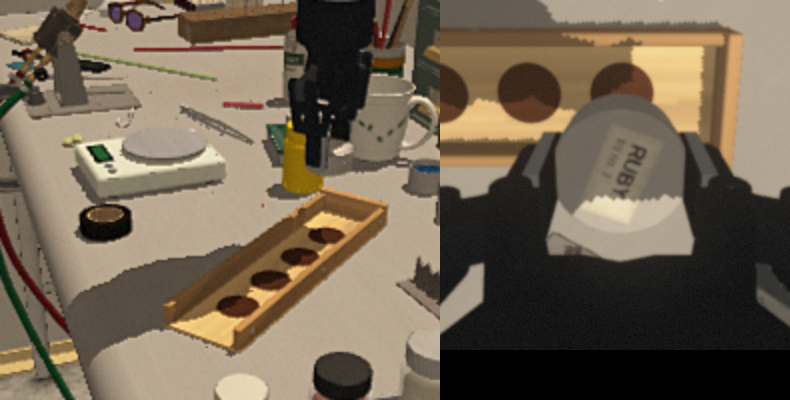

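Emit:
carry_out:
  linear:
    - [-1, 0.9, 0.5]
    - [-1, 0.9, 0.5]
    - [-1, 0.9, 0.5]
    - [-0.3, 0.99, 0]
    - [-0.3, 0.99, 0]
    - [-0.3, 0.99, 0]
    - [-0.3, 0.99, 0]
    - [-0.3, 0.99, 0]
    - [-0.3, 0.99, 0]
    - [-0.3, 0.99, 0]
    - [-0.3, 0.99, 0]
    - [-0.3, 0.99, 0]
  rotation:
    - [0, 0, 0]
    - [0, 0, 0]
    - [0, 0, 0]
    - [0, 0, 0]
    - [0, 0, 0]
    - [0, 0, 0]
    - [0, 0, 0]
    - [0, 0, 0]
    - [0, 0, 0]
    - [0, 0, 0]
    - [0, 0, 0]
    - [0, 0, 0]
  grip: [1, 1, 1, 1, 1, 1, 1, 1, 1, 1, 1, 1]

```text
time: 30.35
ee_pos: [0.5082, 0.3966, 0.1236]
tcp_rot: [-179.9, 0.0, 127.4]
wrist_force: [-0.8, 0.1, -1.3]
opening: 0.0461
grasp_force: 41.2
```

Emit:
carry_out:
  linear:
    - [0, 0, 0]
    - [0, 0, 0]
  rotation:
    - [0, 0, 0]
    - [0, 0, 0]
  grip: [1, 1]

```text
time: 30.55
ee_pos: [0.5085, 0.396, 0.1239]
tcp_rot: [-179.9, 0.0, 127.5]
wrist_force: [0.9, -0.6, -0.7]
opening: 0.0461
grasp_force: 41.3
```

Run:
```python
from h import *
e=bot.get_obs()['ee_pos'];print(e)
m=bot.camera_model("wrist");b=bot.camera("wrist")
print(proj("wrist",(.510,.396,.04),m),proj("wrist",(e[0],e[1],e[2]+.012),m))
cv2.imwrite("pics/l6.png",b)
```

```text
[0.50850341 0.39595269 0.12389781]
[326.73164101 248.72388899] [324.81268452 321.20528251]
```

View pics/l6.png

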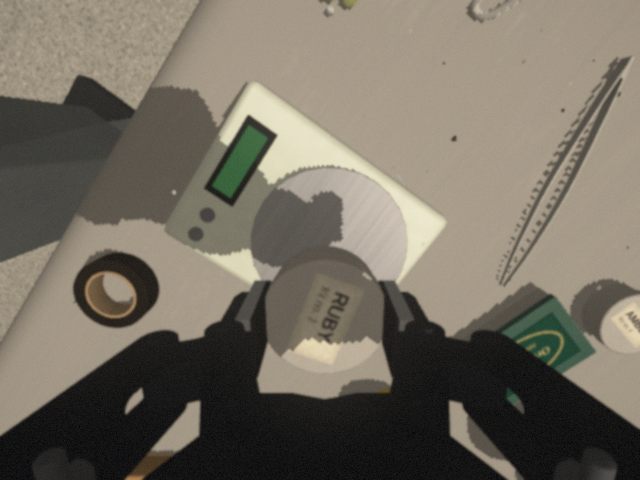

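Emit:
carry_out:
  linear:
    - [0.15, 0.05, -0.5]
    - [0, 0, -0.9]
    - [0, 0, -0.9]
    - [0, 0, -0.6]
    - [0, 0, -0.3]
    - [0, 0, -0.2]
    - [0, 0, -0.1]
    - [0, 0, 0]
    - [0, 0, 0]
  rotation:
    - [0, 0, 0]
    - [0, 0, 0]
    - [0, 0, 0]
    - [0, 0, 0]
    - [0, 0, 0]
    - [0, 0, 0]
    - [0, 0, 0]
    - [0, 0, 0]
    - [0, 0, 0]
  grip: [1, 1, 1, 1, 1, 1, 1, 1, 1]

```text
time: 31.5
ee_pos: [0.5122, 0.3973, 0.0559]
tcp_rot: [179.9, 0.0, 127.4]
wrist_force: [-0.5, 0.3, -0.8]
opening: 0.0459
grasp_force: 41.3
```

Emit:
carry_out:
  linear:
    - [0, 0, -0.1]
    - [0, 0, -0.05]
    - [0, 0, 0]
  rotation:
    - [0, 0, 0]
    - [0, 0, 0]
    - [0, 0, 0]
  grip: [1, 1, 1]

```text
time: 31.8
ee_pos: [0.512, 0.3971, 0.0522]
tcp_rot: [-180.0, -0.0, 127.4]
wrist_force: [-0.7, 0.3, -0.4]
opening: 0.0459
grasp_force: 41.3
```

Emit:
carry_out:
  linear:
    - [0, 0, -0.03]
    - [0, 0, 0]
  rotation:
    - [0, 0, 0]
    - [0, 0, 0]
  grip: [1, 1]

```text
time: 32.0
ee_pos: [0.512, 0.3972, 0.052]
tcp_rot: [180.0, -0.0, 127.4]
wrist_force: [-1.2, -0.0, 3.1]
opening: 0.046
grasp_force: 41.5
```

Contact made; release and raise, then check.

Emit:
carry_out:
  linear:
    - [0, 0, 0]
    - [0, 0, 0]
    - [0, 0, 0]
    - [0, 0, 0]
    - [0, 0, 0]
    - [0, 0, 0.5]
    - [0, 0, 1]
    - [0, 0, 1]
    - [0, 0, 1]
    - [0, 0, 1]
    - [0, 0, 1]
    - [0, 0, 0]
  rotation:
    - [0, 0, 0]
    - [0, 0, 0]
    - [0, 0, 0]
    - [0, 0, 0]
    - [0, 0, 0]
    - [0, 0, 0]
    - [0, 0, 0]
    - [0, 0, 0]
    - [0, 0, 0]
    - [0, 0, 0]
    - [0, 0, 0]
    - [0, 0, 0]
  grip: [0.2, -0.2, -0.6, -1, -1, -1, -1, -1, -1, -1, -1, -1]

```text
time: 33.2
ee_pos: [0.5129, 0.3979, 0.1657]
tcp_rot: [179.7, -0.0, 127.4]
wrist_force: [0.1, 0.6, -0.0]
opening: 0.0853
grasp_force: 0.0
```

Run:
```python
from h import *
e=bot.get_obs()['ee_pos'];print(e)
m=bot.camera_model("wrist");b=bot.camera("wrist");cv2.imwrite("pics/l7.png",b[100:400,160:500])
c=proj("wrist",(.512,.397,.04),m);t=proj("wrist",(.512,.397,.064),m);print(c,t)
import pickle;pickle.dump(m,open("w7.pkl","wb"))
```

```text
[0.51294113 0.39787256 0.16570776]
[322.04352277 231.32485149] [322.01807999 240.03890849]
```

View pics/l7.png

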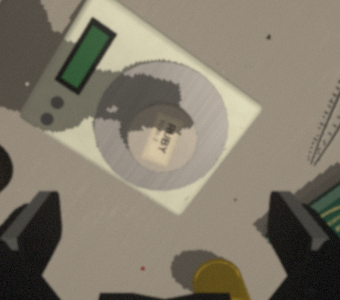

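Run:
```python
from h import *
import pickle;m=pickle.load(open("w7.pkl","rb"))
p=ray("wrist",(320.5,225),.04,m);t=ray("wrist",(322.5,238),.064,m);print(p,t,np.linalg.norm((p-t)[:2]))
```

```text
[0.50799885 0.40028784 0.04      ] [0.51136083 0.39840025 0.064     ] 0.0038556264656170462
```

Emit:
carry_out:
  linear:
    - [0.09, -1, 0]
    - [0.09, -1, 0]
    - [0.09, -1, 0]
    - [0.09, -1, 0]
    - [0.09, -1, 0]
    - [0.09, -1, 0]
    - [0.09, -1, 0]
    - [0.09, -1, 0]
    - [0.09, -1, 0]
    - [0.09, -1, 0]
    - [0.09, -1, 0]
    - [0.09, -1, 0]
  rotation:
    - [0, 0, 0.56]
    - [0, 0, 0.56]
    - [0, 0, 0.56]
    - [0, 0, 0.56]
    - [0, 0, 0.56]
    - [0, 0, 0.56]
    - [0, 0, 0.56]
    - [0, 0, 0.56]
    - [0, 0, 0.56]
    - [0, 0, 0.56]
    - [0, 0, 0]
    - [0, 0, 0]
  grip: [-1, -1, -1, -1, -1, -1, -1, -1, -1, -1, -1, -1]

```text
time: 34.45
ee_pos: [0.5332, 0.1562, 0.1606]
tcp_rot: [-180.0, -0.1, 172.2]
wrist_force: [-0.1, -0.0, -0.2]
opening: 0.0855
grasp_force: 0.0
```

Emit:
carry_out:
  linear:
    - [0.09, -1, 0]
    - [0.09, -1, 0]
    - [0.09, -1, 0]
    - [0.09, -1, 0]
    - [0.09, -1, 0]
    - [0.09, -1, 0]
    - [0.09, -1, 0]
    - [0.09, -1, 0]
    - [0.09, -1, 0]
    - [0.09, -1, 0]
    - [0.09, -1, 0]
    - [0.09, -1, 0]
  rotation:
    - [0, 0, 0]
    - [0, 0, 0]
    - [0, 0, 0]
    - [0, 0, 0]
    - [0, 0, 0]
    - [0, 0, 0]
    - [0, 0, 0]
    - [0, 0, 0]
    - [0, 0, 0]
    - [0, 0, 0]
    - [0, 0, 0]
    - [0, 0, 0]
  grip: [-1, -1, -1, -1, -1, -1, -1, -1, -1, -1, -1, -1]

```text
time: 35.65
ee_pos: [0.5548, -0.0836, 0.1606]
tcp_rot: [180.0, -0.1, 172.2]
wrist_force: [0.1, 0.5, -0.6]
opening: 0.0852
grasp_force: 0.0
```

Emit:
carry_out:
  linear:
    - [0.06, -1, 0]
    - [0.06, -1, 0]
    - [0.06, -1, 0]
    - [0.06, -0.96, 0]
    - [0, 0, 0]
    - [0, 0, 0]
  rotation:
    - [0, 0, 0]
    - [0, 0, 0]
    - [0, 0, 0]
    - [0, 0, 0]
    - [0, 0, 0]
    - [0, 0, 0]
  grip: [-1, -1, -1, -1, -1, -1]

```text
time: 36.25
ee_pos: [0.5596, -0.162, 0.1608]
tcp_rot: [180.0, -0.1, 172.2]
wrist_force: [0.3, -0.1, 0.1]
opening: 0.0855
grasp_force: 0.0
```

Emit:
carry_out:
  linear:
    - [0.08, 0.04, -0.5]
    - [0, 0, -1]
    - [0, 0, -1]
    - [0, 0, -1]
    - [0, 0, -1]
    - [0, 0, -0.8]
    - [0, 0, -0.4]
    - [0, 0, -0.25]
    - [0, 0, 0]
  rotation:
    - [0, 0, 0]
    - [0, 0, 0]
    - [0, 0, 0]
    - [0, 0, 0]
    - [0, 0, 0]
    - [0, 0, 0]
    - [0, 0, 0]
    - [0, 0, 0]
    - [0, 0, 0]
  grip: [-1, -1, -1, -1, -1, -1, -1, -1, -1]

```text
time: 37.15
ee_pos: [0.5615, -0.1608, 0.0423]
tcp_rot: [180.0, -0.0, 172.3]
wrist_force: [-0.7, -0.4, -0.4]
opening: 0.0854
grasp_force: 0.0
```

Emit:
carry_out:
  linear:
    - [0, 0, 0]
    - [0, 0, 0]
    - [0, 0, 0]
    - [0, 0, 0]
    - [0, 0, 0]
    - [0, 0, 0]
    - [0, 0, 0]
    - [0, 0, 0]
  rotation:
    - [0, 0, 0]
    - [0, 0, 0]
    - [0, 0, 0]
    - [0, 0, 0]
    - [0, 0, 0]
    - [0, 0, 0]
    - [0, 0, 0]
    - [0, 0, 0]
  grip: [-0.2, 0, 0.2, 0.4, 0.6, 0.8, 1, 1]

```text
time: 37.95
ee_pos: [0.5621, -0.1614, 0.0437]
tcp_rot: [-180.0, 0.1, 172.2]
wrist_force: [-0.9, 0.7, 6.2]
opening: 0.0477
grasp_force: 41.7
```

Emit:
carry_out:
  linear:
    - [0, 0, 0.5]
    - [0, 0, 1]
    - [0, 0, 1]
    - [0, 0, 1]
    - [0, 0, 0.5]
    - [0, 0, 0]
  rotation:
    - [0, 0, 0]
    - [0, 0, 0]
    - [0, 0, 0]
    - [0, 0, 0]
    - [0, 0, 0]
    - [0, 0, 0]
  grip: [1, 1, 1, 1, 1, 1]

```text
time: 38.55
ee_pos: [0.5622, -0.1615, 0.1243]
tcp_rot: [-180.0, 0.1, 172.2]
wrist_force: [-0.9, 0.3, -1.5]
opening: 0.0479
grasp_force: 41.5
```

Emit:
carry_out:
  linear:
    - [0.06, 0.97, 0]
    - [0.06, 0.97, 0]
    - [0.06, 0.97, 0]
    - [0.06, 0.97, 0]
    - [0.06, 0.97, 0]
    - [0.06, 0.97, 0]
    - [0.06, 0.97, 0]
    - [0.06, 0.97, 0]
    - [0.06, 0.97, 0]
    - [0.06, 0.97, 0]
    - [0.06, 0.97, 0]
    - [0.06, 0.97, 0]
  rotation:
    - [0, 0, 0.56]
    - [0, 0, 0.56]
    - [0, 0, 0.56]
    - [0, 0, 0.56]
    - [0, 0, 0.56]
    - [0, 0, 0.56]
    - [0, 0, 0.56]
    - [0, 0, 0.56]
    - [0, 0, 0.56]
    - [0, 0, 0.56]
    - [0, 0, 0]
    - [0, 0, 0]
  grip: [1, 1, 1, 1, 1, 1, 1, 1, 1, 1, 1, 1]

```text
time: 39.75
ee_pos: [0.5755, 0.0722, 0.1213]
tcp_rot: [179.9, -0.1, -143.0]
wrist_force: [0.5, 0.7, -1.0]
opening: 0.0479
grasp_force: 41.5
```

Emit:
carry_out:
  linear:
    - [0.06, 0.97, 0]
    - [0.06, 0.97, 0]
    - [0.04, 0.97, 0]
    - [0, 0, 0]
    - [0, 0, 0]
    - [0, 0, -0.8]
    - [0, 0, -1]
    - [0, 0, -0.9]
    - [0, 0, -0.6]
    - [0, 0, -0.3]
    - [0, 0, -0.2]
    - [0, 0, 0]
  rotation:
    - [0, 0, 0]
    - [0, 0, 0]
    - [0, 0, 0]
    - [0, 0, 0]
    - [0, 0, 0]
    - [0, 0, 0]
    - [0, 0, 0]
    - [0, 0, 0]
    - [0, 0, 0]
    - [0, 0, 0]
    - [0, 0, 0]
    - [0, 0, 0]
  grip: [1, 1, 1, 1, 1, 1, 1, 1, 1, 1, 1, 1]

```text
time: 40.95
ee_pos: [0.5793, 0.1295, 0.0467]
tcp_rot: [-180.0, -0.0, -143.0]
wrist_force: [0.6, -0.5, -0.6]
opening: 0.0476
grasp_force: 41.6
```

Emit:
carry_out:
  linear:
    - [0, 0, -0.1]
    - [0, 0, -0.1]
    - [0, 0, 0]
    - [0, 0, 0]
  rotation:
    - [0, 0, 0]
    - [0, 0, 0]
    - [0, 0, 0]
    - [0, 0, 0]
  grip: [1, 1, 1, 1]

```text
time: 41.35
ee_pos: [0.5798, 0.1299, 0.0436]
tcp_rot: [-180.0, 0.1, -143.0]
wrist_force: [-0.9, 0.0, 5.1]
opening: 0.0473
grasp_force: 42.2
```

Emit:
carry_out:
  linear:
    - [0, 0, 0]
    - [0, 0, 0]
    - [0, 0, 0]
    - [0, 0, 0]
    - [0, 0, 0]
    - [0, 0, 0]
    - [0, 0, 0.5]
    - [0, 0, 1]
    - [0, 0, 1]
    - [0, 0, 1]
    - [0, 0, 1]
    - [0, 0, 1]
  rotation:
    - [0, 0, 0]
    - [0, 0, 0]
    - [0, 0, 0]
    - [0, 0, 0]
    - [0, 0, 0]
    - [0, 0, 0]
    - [0, 0, 0]
    - [0, 0, 0]
    - [0, 0, 0]
    - [0, 0, 0]
    - [0, 0, 0]
    - [0, 0, 0]
  grip: [0.2, -0.2, -0.6, -1, -1, -1, -1, -1, -1, -1, -1, -1]

```text
time: 42.55
ee_pos: [0.5792, 0.1297, 0.1544]
tcp_rot: [-180.0, 0.0, -143.0]
wrist_force: [0.8, 0.1, -0.3]
opening: 0.0856
grasp_force: 0.0
```

Emit:
carry_out:
  linear:
    - [-0.3, -0.94, 0.5]
    - [-0.3, -0.94, 0]
    - [-0.3, -0.94, 0]
    - [-0.3, -0.94, 0]
    - [-0.3, -0.94, 0]
    - [-0.3, -0.94, 0]
    - [-0.3, -0.94, 0]
    - [-0.3, -0.94, 0]
    - [-0.3, -0.94, 0]
    - [-0.3, -0.94, 0]
    - [-0.3, -0.94, 0]
    - [-0.3, -0.94, 0]
  rotation:
    - [0, 0, -0.56]
    - [0, 0, -0.56]
    - [0, 0, -0.56]
    - [0, 0, -0.56]
    - [0, 0, -0.56]
    - [0, 0, -0.56]
    - [0, 0, -0.56]
    - [0, 0, -0.56]
    - [0, 0, -0.56]
    - [0, 0, -0.56]
    - [0, 0, 0]
    - [0, 0, 0]
  grip: [-1, -1, -1, -1, -1, -1, -1, -1, -1, -1, -1, -1]

```text
time: 43.75
ee_pos: [0.5069, -0.0966, 0.1636]
tcp_rot: [-180.0, 0.0, 172.2]
wrist_force: [-0.5, 0.2, 1.0]
opening: 0.0853
grasp_force: 0.0
```

Emit:
carry_out:
  linear:
    - [-0.3, -0.94, 0]
    - [-0.3, -0.94, 0]
    - [-0.3, -0.94, 0]
    - [0, 0, 0]
    - [0, 0, 0]
  rotation:
    - [0, 0, 0]
    - [0, 0, 0]
    - [0, 0, 0]
    - [0, 0, 0]
    - [0, 0, 0]
  grip: [-1, -1, -1, -1, -1]

```text
time: 44.25
ee_pos: [0.4892, -0.1523, 0.1633]
tcp_rot: [180.0, 0.0, 172.2]
wrist_force: [0.3, -0.1, 1.1]
opening: 0.0851
grasp_force: 0.0
```

Emit:
carry_out:
  linear:
    - [0.03, 0, -0.5]
    - [0, 0, -1]
    - [0, 0, -1]
    - [0, 0, -1]
    - [0, 0, -1]
    - [0, 0, -0.8]
    - [0, 0, -0.4]
    - [0, 0, -0.35]
    - [0, 0, 0]
  rotation:
    - [0, 0, 0]
    - [0, 0, 0]
    - [0, 0, 0]
    - [0, 0, 0]
    - [0, 0, 0]
    - [0, 0, 0]
    - [0, 0, 0]
    - [0, 0, 0]
    - [0, 0, 0]
  grip: [-1, -1, -1, -1, -1, -1, -1, -1, -1]

```text
time: 45.15
ee_pos: [0.4895, -0.1519, 0.041]
tcp_rot: [180.0, -0.1, 172.3]
wrist_force: [-0.5, -0.2, 0.2]
opening: 0.0854
grasp_force: 0.0
```

Emit:
carry_out:
  linear:
    - [0, 0, 0]
    - [0, 0, 0]
    - [0, 0, 0]
    - [0, 0, 0]
    - [0, 0, 0]
    - [0, 0, 0]
    - [0, 0, 0]
    - [0, 0, 0]
  rotation:
    - [0, 0, 0]
    - [0, 0, 0]
    - [0, 0, 0]
    - [0, 0, 0]
    - [0, 0, 0]
    - [0, 0, 0]
    - [0, 0, 0]
    - [0, 0, 0]
  grip: [-0.2, 0, 0.2, 0.4, 0.6, 0.8, 1, 1]

```text
time: 45.95
ee_pos: [0.4903, -0.1524, 0.0426]
tcp_rot: [-180.0, 0.1, 172.2]
wrist_force: [0.1, 0.3, 7.8]
opening: 0.0442
grasp_force: 41.2
```

Emit:
carry_out:
  linear:
    - [0, 0, 0.5]
    - [0, 0, 1]
    - [0, 0, 1]
    - [0, 0, 1]
    - [0, 0, 0.5]
    - [0, 0, 0]
  rotation:
    - [0, 0, 0]
    - [0, 0, 0]
    - [0, 0, 0]
    - [0, 0, 0]
    - [0, 0, 0]
    - [0, 0, 0]
  grip: [1, 1, 1, 1, 1, 1]

```text
time: 46.55
ee_pos: [0.4905, -0.1525, 0.1232]
tcp_rot: [-180.0, 0.1, 172.2]
wrist_force: [0.7, -0.3, -2.3]
opening: 0.0442
grasp_force: 41.2
```

Emit:
carry_out:
  linear:
    - [0.16, 0.95, 0]
    - [0.16, 0.95, 0]
    - [0.16, 0.95, 0]
    - [0.16, 0.95, 0]
    - [0.16, 0.95, 0]
    - [0.16, 0.95, 0]
    - [0.16, 0.95, 0]
    - [0.16, 0.95, 0]
    - [0.16, 0.95, 0]
    - [0.16, 0.95, 0]
    - [0.16, 0.95, 0]
    - [0.16, 0.95, 0]
  rotation:
    - [0, 0, 0.56]
    - [0, 0, 0.56]
    - [0, 0, 0.56]
    - [0, 0, 0.56]
    - [0, 0, 0.56]
    - [0, 0, 0.56]
    - [0, 0, 0.56]
    - [0, 0, 0.56]
    - [0, 0, 0.56]
    - [0, 0, 0.56]
    - [0, 0, 0]
    - [0, 0, 0]
  grip: [1, 1, 1, 1, 1, 1, 1, 1, 1, 1, 1, 1]

```text
time: 47.75
ee_pos: [0.5278, 0.0765, 0.1204]
tcp_rot: [180.0, -0.1, -143.0]
wrist_force: [0.2, -0.4, -1.6]
opening: 0.0443
grasp_force: 41.2
```

Emit:
carry_out:
  linear:
    - [0.18, 0.97, 0]
    - [0, 0, 0]
    - [0, 0, 0]
    - [0, 0, -0.8]
    - [0, 0, -1]
    - [0, 0, -0.9]
    - [0, 0, -0.6]
    - [0, 0, -0.3]
    - [0, 0, -0.2]
    - [0, 0, 0]
  rotation:
    - [0, 0, 0]
    - [0, 0, 0]
    - [0, 0, 0]
    - [0, 0, 0]
    - [0, 0, 0]
    - [0, 0, 0]
    - [0, 0, 0]
    - [0, 0, 0]
    - [0, 0, 0]
    - [0, 0, 0]
  grip: [1, 1, 1, 1, 1, 1, 1, 1, 1, 1]

```text
time: 48.75
ee_pos: [0.5318, 0.0949, 0.0457]
tcp_rot: [180.0, -0.0, -143.0]
wrist_force: [-0.2, 0.3, -1.3]
opening: 0.0443
grasp_force: 41.2
```

Emit:
carry_out:
  linear:
    - [0, 0, -0.1]
    - [0, 0, -0.07]
    - [0, 0, 0]
    - [0, 0, 0]
  rotation:
    - [0, 0, 0]
    - [0, 0, 0]
    - [0, 0, 0]
    - [0, 0, 0]
  grip: [1, 1, 1, 1]

```text
time: 49.15
ee_pos: [0.5321, 0.0952, 0.0427]
tcp_rot: [-180.0, 0.0, -143.0]
wrist_force: [0.7, 0.1, 0.5]
opening: 0.0441
grasp_force: 41.4
```

Emit:
carry_out:
  linear:
    - [0, 0, -0.02]
    - [0, 0, 0]
    - [0, 0, 0]
    - [0, 0, 0]
    - [0, 0, 0]
    - [0, 0, 0]
    - [0, 0, 0.5]
    - [0, 0, 1]
    - [0, 0, 1]
    - [0, 0, 1]
    - [0, 0, 1]
    - [0, 0, 1]
  rotation:
    - [0, 0, 0]
    - [0, 0, 0]
    - [0, 0, 0]
    - [0, 0, 0]
    - [0, 0, 0]
    - [0, 0, 0]
    - [0, 0, 0]
    - [0, 0, 0]
    - [0, 0, 0]
    - [0, 0, 0]
    - [0, 0, 0]
    - [0, 0, 0]
  grip: [1, 0.2, -0.4, -1, -1, -1, -1, -1, -1, -1, -1, -1]

```text
time: 50.35
ee_pos: [0.5318, 0.0951, 0.1535]
tcp_rot: [-180.0, 0.0, -143.0]
wrist_force: [0.2, -0.7, -0.4]
opening: 0.0856
grasp_force: 0.0
```

Emit:
carry_out:
  linear:
    - [-0.47, -0.99, 0.5]
    - [-0.47, -0.99, 0]
    - [-0.47, -0.99, 0]
    - [-0.47, -0.99, 0]
    - [-0.47, -0.99, 0]
    - [-0.47, -0.99, 0]
    - [-0.47, -0.99, 0]
    - [-0.47, -0.99, 0]
    - [-0.47, -0.99, 0]
    - [-0.47, -0.99, 0]
    - [-0.47, -0.99, 0]
    - [-0.47, -0.99, 0]
  rotation:
    - [0, 0, -0.56]
    - [0, 0, -0.56]
    - [0, 0, -0.56]
    - [0, 0, -0.56]
    - [0, 0, -0.56]
    - [0, 0, -0.56]
    - [0, 0, -0.56]
    - [0, 0, -0.56]
    - [0, 0, -0.56]
    - [0, 0, -0.56]
    - [0, 0, 0]
    - [0, 0, 0]
  grip: [-1, -1, -1, -1, -1, -1, -1, -1, -1, -1, -1, -1]

```text
time: 51.55
ee_pos: [0.4186, -0.1432, 0.1627]
tcp_rot: [-180.0, 0.0, 172.2]
wrist_force: [1.0, -0.5, 0.0]
opening: 0.0854
grasp_force: 0.0
```

Emit:
carry_out:
  linear:
    - [0, 0, 0]
    - [0, 0, 0]
    - [0, 0, 0]
  rotation:
    - [0, 0, 0]
    - [0, 0, 0]
    - [0, 0, 0]
  grip: [-1, -1, -1]

```text
time: 51.85
ee_pos: [0.4193, -0.142, 0.1622]
tcp_rot: [180.0, 0.0, 172.2]
wrist_force: [-0.2, -0.4, 0.8]
opening: 0.085
grasp_force: 0.0
```

Emit:
carry_out:
  linear:
    - [-0.03, 0, -0.5]
    - [0, 0, -1]
    - [0, 0, -1]
    - [0, 0, -1]
    - [0, 0, -1]
    - [0, 0, -0.8]
    - [0, 0, -0.4]
    - [0, 0, -0.35]
    - [0, 0, 0]
  rotation:
    - [0, 0, 0]
    - [0, 0, 0]
    - [0, 0, 0]
    - [0, 0, 0]
    - [0, 0, 0]
    - [0, 0, 0]
    - [0, 0, 0]
    - [0, 0, 0]
    - [0, 0, 0]
  grip: [-1, -1, -1, -1, -1, -1, -1, -1, -1]

```text
time: 52.75
ee_pos: [0.4181, -0.1421, 0.0402]
tcp_rot: [180.0, -0.1, 172.2]
wrist_force: [-0.1, 1.0, -0.2]
opening: 0.0852
grasp_force: 0.0
```

Emit:
carry_out:
  linear:
    - [0, 0, 0]
    - [0, 0, 0]
    - [0, 0, 0]
    - [0, 0, 0]
    - [0, 0, 0]
    - [0, 0, 0]
    - [0, 0, 0]
    - [0, 0, 0]
  rotation:
    - [0, 0, 0]
    - [0, 0, 0]
    - [0, 0, 0]
    - [0, 0, 0]
    - [0, 0, 0]
    - [0, 0, 0]
    - [0, 0, 0]
    - [0, 0, 0]
  grip: [-0.2, 0, 0.2, 0.4, 0.6, 0.8, 1, 1]

```text
time: 53.55
ee_pos: [0.4189, -0.1428, 0.0417]
tcp_rot: [-180.0, 0.1, 172.2]
wrist_force: [-0.7, -0.3, 6.3]
opening: 0.038
grasp_force: 40.5
```

Emit:
carry_out:
  linear:
    - [0, 0, 0.5]
    - [0, 0, 1]
    - [0, 0, 1]
    - [0, 0, 1]
    - [0, 0, 0.5]
    - [0, 0, 0]
  rotation:
    - [0, 0, 0]
    - [0, 0, 0]
    - [0, 0, 0]
    - [0, 0, 0]
    - [0, 0, 0]
    - [0, 0, 0]
  grip: [1, 1, 1, 1, 1, 1]

```text
time: 54.15
ee_pos: [0.419, -0.1426, 0.1222]
tcp_rot: [-180.0, 0.1, 172.2]
wrist_force: [-0.7, -0.4, -1.8]
opening: 0.0378
grasp_force: 40.5
```

Emit:
carry_out:
  linear:
    - [0.31, 0.925, 0]
    - [0.31, 0.925, 0]
    - [0.31, 0.925, 0]
    - [0.31, 0.925, 0]
    - [0.31, 0.925, 0]
    - [0.31, 0.925, 0]
    - [0.31, 0.925, 0]
    - [0.31, 0.925, 0]
    - [0.31, 0.925, 0]
    - [0.31, 0.925, 0]
    - [0.31, 0.93, 0]
    - [0, 0, 0]
  rotation:
    - [0, 0, 0.56]
    - [0, 0, 0.56]
    - [0, 0, 0.56]
    - [0, 0, 0.56]
    - [0, 0, 0.56]
    - [0, 0, 0.56]
    - [0, 0, 0.56]
    - [0, 0, 0.56]
    - [0, 0, 0.56]
    - [0, 0, 0.56]
    - [0, 0, 0]
    - [0, 0, 0]
  grip: [1, 1, 1, 1, 1, 1, 1, 1, 1, 1, 1, 1]

```text
time: 55.35
ee_pos: [0.4865, 0.0627, 0.1195]
tcp_rot: [179.9, -0.1, -142.9]
wrist_force: [0.0, -0.2, -1.4]
opening: 0.0381
grasp_force: 40.5
```

Emit:
carry_out:
  linear:
    - [0, 0, 0]
    - [0, 0, -0.8]
    - [0, 0, -1]
    - [0, 0, -0.9]
    - [0, 0, -0.6]
    - [0, 0, -0.3]
    - [0, 0, -0.2]
    - [0, 0, -0.1]
    - [0, 0, 0]
    - [0, 0, 0]
  rotation:
    - [0, 0, 0]
    - [0, 0, 0]
    - [0, 0, 0]
    - [0, 0, 0]
    - [0, 0, 0]
    - [0, 0, 0]
    - [0, 0, 0]
    - [0, 0, 0]
    - [0, 0, 0]
    - [0, 0, 0]
  grip: [1, 1, 1, 1, 1, 1, 1, 1, 1, 1]

```text
time: 56.35
ee_pos: [0.4869, 0.0612, 0.0434]
tcp_rot: [-180.0, 0.0, -143.0]
wrist_force: [0.6, 0.2, -1.3]
opening: 0.0377
grasp_force: 40.5
```

Emit:
carry_out:
  linear:
    - [0, 0, -0.05]
    - [0, 0, -0.04]
    - [0, 0, 0]
  rotation:
    - [0, 0, 0]
    - [0, 0, 0]
    - [0, 0, 0]
  grip: [1, 1, 1]

```text
time: 56.65
ee_pos: [0.487, 0.0613, 0.0417]
tcp_rot: [-180.0, 0.1, -143.0]
wrist_force: [-0.2, 0.9, 3.4]
opening: 0.038
grasp_force: 41.2
```

Release, raise, and back off to the left to look.

Emit:
carry_out:
  linear:
    - [0, 0, 0]
    - [0, 0, 0]
    - [0, 0, 0]
    - [0, 0, 0]
    - [0, 0, 0]
    - [0, 0, 0]
    - [0, 0, 0.5]
    - [0, 0, 1]
    - [0, 0, 1]
    - [0, 0, 1]
    - [0, 0, 1]
    - [0, 0, 1]
  rotation:
    - [0, 0, 0]
    - [0, 0, 0]
    - [0, 0, 0]
    - [0, 0, 0]
    - [0, 0, 0]
    - [0, 0, 0]
    - [0, 0, 0]
    - [0, 0, 0]
    - [0, 0, 0]
    - [0, 0, 0]
    - [0, 0, 0]
    - [0, 0, 0]
  grip: [0.2, -0.4, -1, -1, -1, -1, -1, -1, -1, -1, -1, -1]

```text
time: 57.85
ee_pos: [0.4866, 0.0612, 0.1528]
tcp_rot: [-180.0, 0.0, -143.0]
wrist_force: [0.1, -0.4, 0.6]
opening: 0.0852
grasp_force: 0.0
```

Emit:
carry_out:
  linear:
    - [0, 0, 1]
    - [0, 0, 1]
    - [0, 0, 1]
    - [0, 0, 1]
    - [-1, -1, 0]
    - [-1, -1, 0]
    - [-1, -1, 0]
    - [-1, -1, 0]
    - [-0.5, -1, 0]
    - [0, -1, 0]
    - [0, -1, 0]
    - [0, -1, 0]
  rotation:
    - [0, 0, 0]
    - [0, 0, 0]
    - [0, 0, 0]
    - [0, 0, 0]
    - [0, 0, 0]
    - [0, 0, 0]
    - [0, 0, 0]
    - [0, 0, 0]
    - [0, 0, 0]
    - [0, 0, 0]
    - [0, 0, 0]
    - [0, 0, 0]
  grip: [-1, -1, -1, -1, -1, -1, -1, -1, -1, -1, -1, -1]

```text
time: 59.05
ee_pos: [0.3963, -0.0996, 0.2321]
tcp_rot: [-179.9, 0.0, -143.0]
wrist_force: [0.7, 0.1, -0.2]
opening: 0.0854
grasp_force: 0.0
```

Emit:
carry_out:
  linear:
    - [0, -1, 0]
    - [0, -1, 0]
    - [0, -1, 0]
    - [0, -1, 0]
    - [0, 0, 0]
  rotation:
    - [0, 0, 0]
    - [0, 0, 0]
    - [0, 0, 0]
    - [0, 0, 0]
    - [0, 0, 0]
  grip: [-1, -1, -1, -1, -1]

```text
time: 59.55
ee_pos: [0.3964, -0.1804, 0.2316]
tcp_rot: [-180.0, -0.0, -143.1]
wrist_force: [0.0, -0.1, 0.8]
opening: 0.0851
grasp_force: 0.0
```

Run:
```python
from h import *
b=bot.camera("top");cv2.imwrite("pics/l8.png",b);a=cv2.imread("pics/top0.png")
f=lambda i:cv2.resize(i[150:320,125:400],None,fx=1.9,fy=1.75)
cv2.imwrite("pics/l8z.png",np.vstack([f(a)[:290],f(b)]))
```

```text
(no output)
```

View pics/l8z.png

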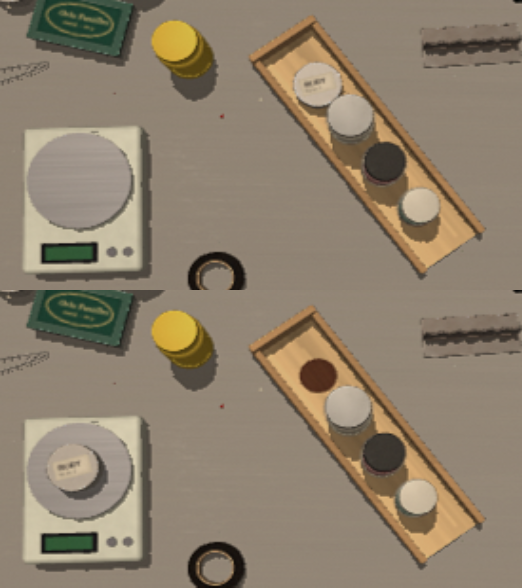

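```bash
python3 -c "
from workcell import bot
print(bot.job_done())"
```

```text
the job is handed in; nothing more can be done
None
```

I handed the job in at about 60 s of robot time: the tin is about 4 mm off the pan centre by my camera estimate (limit 15 mm), and all three jars are upright, about 2–3 mm from where they started. The tape and the notched rest show no visible movement. No verdict came back at hand-in.

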